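# Set up a plug sample block for the camera head

## Robot

A 7-joint arm with a two-finger parallel gripper is mounted at the origin on the work surface. World frame = base frame: x ahead of the robot, y to its left, z up, the work surface at z = 0. Lengths are in m, angles in rad, forces in N, time in s.
With the tool pointing down it reaches from about 0.4 to 0.85 m from the base axis. Payload 10.4 kg.
Tool frame: the origin (TCP) lies at the very end of the fingers, on their centre line; the grasp point (between the pads) lies 19 mm behind it; z points along the fingers, y is the line along which they close (so a half turn about z gives the same grasp; the last joint's range is limited). The gripper opens to 87 mm and grips with 3 to 60 N. Pads are 19 mm wide; open, the fingers measure 117 mm over their backs; the gripper's body (75 mm by 190 mm) begins 51 mm behind the grasp point.
Start: joints at [-1.128, 0.332, -0.065, 1.46, 0.022, 1.35, -0.088], TCP at [0.281, 0.558, 0.223] pointing down, gripper open.
Joint ranges: [-2.6, 2.6], [-0.5, 2.12], [-1.47, 1.34], [0.16, 2.42], [-1.27, 4.41], [0.06, 2.06], [-2.6, 2.6]. Speed limits (rad/s): [2.22, 2.22, 2.79, 2.79, 3.14, 3.14, 3.14].

## Interface

Orientations are given as a unit quaternion [x, y, z, w].
In Python, from bench import * gives the robot as it stands.
- The arm moves only by the tool carry_out, never from a script. Its argument "deltas" is a list of rows, each an object with "hand": the finger opening in mm, from 0 to 87; "dp": the shift along the tool's x, y, z each as a share of 250 mm, from -1 to 1, a list of three; "spin": the turn about the tool's z as a share of pi rad, from -1 to 1. In form: [{"hand": hand, "dp": [dx, dy, dz], "spin": spin}, ...]. A call has 1 to 20 rows; each row is the pose to reach, as a shift and turn from the pose commanded when the call began, along the tool's axes at that moment, turning the shorter way round; what a row does not reach only later rows make up. A row lasts 1/10 s, in which the tool goes at most 50 mm and 8.59 degrees, less where a joint would pass 70% of its speed; a pose out of reach is approached as far as the arm can. A call with a number of a shift or a turn outside -1 to 1 is refused whole. A call with a gripper value outside its range is refused whole. The fingers move at their own pace and stop on an object; "force" is the grip in N (left out, the last holds). Time passes only in rows, so rows that repeat a pose let the fingers close. It gives the time, the measured TCP pose, the force, the opening and the grip force at its end, in the units of the state.
- read_state(): the state, without advancing time (a new reading comes with each control period).
- camera(name): name is "scene" or "top"; returns the picture (400x640x3 uint8, red, green, blue); there is no depth.
- get_calibration(name): a dict with "fx", "fy", "cx", "cy" (pixels), "R" (3x3) and "t" (3): a world point X has camera coordinates R X + t. Camera axes: x right, y down, z forward; pixel columns grow to the right and rows downward; lengths in m; the calibration is good to about 2 mm. A picture is of the moment at which its call begins. get_calibration takes no time and is no camera call.
- close_job(): hands the job in; it is judged then, once.
The state is a dict: "time": time; "joint_positions": joint angles; "joint_vel": joint speeds; "joint_torque": joint torques, N m; "ee_pos": TCP position; "eef_rot": TCP orientation; "ft_force": force on the tool from outside, world axes, zero at the start; "torque": the same for the moment, N m; "width": finger opening in m; "grip_force": force on a finger pad.
Only numpy, scipy, OpenCV 4.12 (cv2) and the standard library are available. Lean on these libraries where they do the work, as an engineer would, in place of code of your own. Each camera call takes 0.05 s, during which the arm holds its last target. There are 200 camera calls.

## Task

Push the sample block fully home against both stop bars and set every white plug upright in a pocket of its own in the block, right to the bottom. Then hang the camera head by its hook on the right-hand end of the rail (as seen from the robot; well clear of the middle), lens towards the robot, and slide it along the rail, without lifting it off, until its hook sits centred on the brass band; leave everything in place and let go. Never tip the camera head over, and leave the other things on the table alone.

Things in the scene. Friction and masses are not known exactly. Their poses are not given: they have to be found in the camera images.
- rail: Fixed horizontal round steel rail, 16 mm diameter, 410 mm free length between two square aluminium posts (30 mm wide, 266 mm high, at y = +-225 mm). Origin on the table under the rail's middle; z up; y along the rail, to the robot's left; x away from the robot. The rail's axis is 240 mm above the origin.
- mark: The mark: a flush brass band round the rail, 60 mm long, on the left half of the rail, 60 to 120 mm from its middle. Origin on the rail's axis at the band's middle; y along the rail.
- stops: Fixed corner of two dark steel bars, 30 mm high, 16 mm thick. Back bar: 258 mm long, on the far side, inner face at x = +33 mm. Side bar: 66 mm long, on the robot's left, inner face at y = +113 mm. Origin on the table just where the block's origin lies when the block is home against both bars; axes parallel to the home block's.
- block: Loose aluminium block, 66 mm (x) by 226 mm (y) by 36 mm high, 0.45 kg; origin at the centre of its underside, z up. Five square pockets in its top, 39 mm wide, 28 mm deep (floors 8 mm above the underside), at y = -90, -45, 0, 45, 90 mm, x = 0. Starts 30 to 75 mm short of the back bar and 25 to 70 mm short of the side bar, turned up to 0.2 rad.
- head: Grey camera head with a steel hook on top, 0.45 kg, standing upright. Origin at the centre of its underside, z up. Housing 84 (x) by 60 (y) by 60 mm high, lens on the -x face. A stem at x = -29 to -20 mm rises from it on the lens side to the hook's crown. On top a black grip tab, 14 mm (x) by 24 mm (y), from 153 to 213 mm above the underside, at x = y = 0.
- lens (a point): Front of the head's lens, on the -x face of its housing, 51 mm before and 30 mm above the head's origin.
- hook (a point): Hollow of the head's hook: underside of its roof-shaped crown (ridge along y, 36 mm wide), 150 mm above the head's underside; hung, it lies on the rail's top, 8 mm above its axis. A lip hangs down at x = 20 to 29 mm, its end 32 mm below this point. Mouth 41 mm wide, open downwards; under the lip it is open to +x: go on in +x with the lip above the rail, then down.
- plug0: White plastic sample plug on a steel foot: a plain upright cylinder of 36 mm diameter and 70 mm height (the lowest 15 mm are steel), about 150 g; origin at the centre of its underside. Three to five of the five plugs are present. They stand to the left of the block.
- plug1: White plastic sample plug on a steel foot: a plain upright cylinder of 36 mm diameter and 70 mm height (the lowest 15 mm are steel), about 150 g; origin at the centre of its underside. Three to five of the five plugs are present. They stand to the left of the block.
- plug2: White plastic sample plug on a steel foot: a plain upright cylinder of 36 mm diameter and 70 mm height (the lowest 15 mm are steel), about 150 g; origin at the centre of its underside. Three to five of the five plugs are present. They stand to the left of the block.
- plug3: White plastic sample plug on a steel foot: a plain upright cylinder of 36 mm diameter and 70 mm height (the lowest 15 mm are steel), about 150 g; origin at the centre of its underside. Three to five of the five plugs are present. They stand to the left of the block.
- plug4: White plastic sample plug on a steel foot: a plain upright cylinder of 36 mm diameter and 70 mm height (the lowest 15 mm are steel), about 150 g; origin at the centre of its underside. Three to five of the five plugs are present. They stand to the left of the block.
- ring: Aluminium ring, 100 mm outside diameter, 40 mm high, bystander; leave it alone.
- jar: Glass jar, 70 mm diameter, 100 mm high, bystander; leave it alone.
- wrench: Steel wrench, 190 mm long, lying flat, bystander; leave it alone.
- driver: Screwdriver, lying flat, bystander; leave it alone.
- collar: Small flat steel collar, 56 mm diameter, 14 mm high, lying behind the plugs, bystander; leave it alone.
- pot: Aluminium cup, 80 mm diameter, 80 mm high, bystander; leave it alone.
There are look-alikes about, which are no part of the job. What is shaped like the plug2 but purple or turquoise is not meant.

How it is judged:
On the way, in this order (a step that is already met when the one before it is completed fails the run):
1. the block is home against both stops and every plug present is seated in a pocket (x of block in the frame of stops between -0.004 and 0.004 m and y of block in the frame of stops between -0.004 and 0.004 m and angle between the x axis of block and the x axis of stops, either way round below 0.035 rad and x of plug0 in the frame of block between -0.008 and 0.008 m and y of plug0 in the frame of block between -0.1 and 0.1 m and z of plug0 in the frame of block between 0.004 and 0.014 m and angle between each of plug0, plug1, plug2, plug3, plug4's own z axis and vertical below 0.12 rad and x of plug1 in the frame of block between -0.008 and 0.008 m and y of plug1 in the frame of block between -0.1 and 0.1 m and z of plug1 in the frame of block between 0.004 and 0.014 m and x of plug2 in the frame of block between -0.008 and 0.008 m and y of plug2 in the frame of block between -0.1 and 0.1 m and z of plug2 in the frame of block between 0.004 and 0.014 m and x of plug3 in the frame of block between -0.008 and 0.008 m and y of plug3 in the frame of block between -0.1 and 0.1 m and z of plug3 in the frame of block between 0.004 and 0.014 m and x of plug4 in the frame of block between -0.008 and 0.008 m and y of plug4 in the frame of block between -0.1 and 0.1 m and z of plug4 in the frame of block between 0.004 and 0.014 m), for 0.2 s.
2. the camera head hangs on the right-hand end of the rail, at least 50 mm from its middle (x of hook in the frame of rail between -0.012 and 0.012 m and z of hook in the frame of rail between 0.241 and 0.254 m and y of hook in the frame of rail between -0.205 and -0.05 m), for 0.2 s.
3. the camera head passes the middle of the rail with its hook down on the rail (x of hook in the frame of rail between -0.012 and 0.012 m and z of hook in the frame of rail between 0.241 and 0.254 m and y of hook in the frame of rail between -0.035 and 0.035 m), for 0.05 s.
At the end, for the whole second after the job is handed in: Block within 4 mm and 2 degrees of home; every plug upright on a pocket floor (within 6 mm); head at rest, hanging by its hook, lens towards the robot, upright within 0.2 rad, square to the rail within 0.25 rad, hook within 12 mm of the middle of the brass band (all of step 1 and x of hook in the frame of rail between -0.012 and 0.012 m and z of hook in the frame of rail between 0.241 and 0.254 m and y of hook in the frame of mark between -0.012 and 0.012 m and angle between the y axis of head and the y axis of rail, either way round below 0.25 rad and x of lens in the frame of rail below -0.03 m and angle between head's own z axis and vertical below 0.2 rad and linear speed of head below 0.03 m/s); the robot touches nothing.
It fails at once if the camera head is tipped by more than 0.7 rad (angle between head's own z axis and vertical above 0.7 rad).
It fails at once if a bystander is moved by more than 40 mm (distance of any of ring, jar, wrench, driver, collar, pot from where it was at the start of the episode above 0.04 m).
Of plug0, plug1, plug2, plug3, plug4 only 3 to 5 are there at a start; the rules pass over those that are not, and their reading is None.
At some moment in a run one of plug0, plug1, plug2, plug3, plug4, block may be knocked a few centimetres aside while the robot is not near it.
It also fails if it takes over 210 s, if anything falls off the work surface, if the arm or the gripper's body presses on something with over 40 N, if the wrist force passes 120 N, or if a joint passes its speed limit or range.

## Working session

There is one attempt and no reset: what is moved stays moved. The work goes in short steps, Python scripts to look and compute and a tool call to move; the robot and the scene stay as the last step left them, time stands still between calls to the robot, and variables do not carry over. Pictures are saved under pics/ and viewed, at most 14 in all, crops included, and the job is handed in when it is done.

Besides the shell and the picture viewer there is one more tool, called after "Emit:" by a JSON object that holds its "name" and its "arguments", one argument or row to a line. carry_out: Moves the arm, as the interface text tells. Its arguments: {"type":"object","properties":{"deltas":{"type":"array","items":{"type":"object","properties":{"hand":{"type":"number"},"dp":{"type":"array","items":{"type":"number","minimum":-1,"maximum":1}},"spin":{"type":"number","minimum":-1,"maximum":1}}}},"force":{"type":"number"}},"required":["deltas"]}

```bash
mkdir -p pics; ls
python3 - <<'E'
from bench import *
import cv2
for n in ("scene","top"):
    im=camera(n); cv2.imwrite(f"pics/{n}0.png",im[:,:,::-1])
    c=get_calibration(n); print(n,c)
print(read_state())
E
```

```text
pics
scene {'fx': 388.92045525330946, 'fy': 388.92045525330946, 'cx': 322.4485586505374, 'cy': 200.12266557379536, 'R': array([[-0.61749059,  0.78634366,  0.01921001],
       [ 0.46746052,  0.38650438, -0.79504404],
       [-0.63260259, -0.48195229, -0.60624744]]), 't': array([ 0.28665088, -0.09407289,  1.60051847])}
top {'fx': 405.8211448412976, 'fy': 405.8211448412976, 'cx': 329.81254164633845, 'cy': 194.10573327827188, 'R': array([[-0.0562987 , -0.99840964, -0.00294133],
       [-0.97454106,  0.05559269, -0.21720766],
       [ 0.21702574, -0.00936207, -0.97612099]]), 't': array([0.01215608, 0.50505679, 1.41993287])}
{'time': 0.1, 'joint_positions': array([-1.12758519,  0.33282323, -0.06466977,  1.46084513,  0.02158982,
        1.34991314, -0.08850932]), 'joint_vel': array([ 0.0007046 , -0.00302565, -0.00053355, -0.00112666, -0.0007819 ,
       -0.0008559 ,  0.00137575]), 'joint_torque': array([ 2.69613411e-04, -6.24545574e+01,  2.39118777e-02, -3.90714490e+01,
       -6.14422071e-02,  3.65369988e-02,  2.48954069e-05]), 'ee_pos': array([0.28057798, 0.55809282, 0.22183016]), 'eef_rot': array([ 2.30815867e-01,  9.72997234e-01, -6.35657326e-04, -1.20838020e-04]), 'ft_force': array([-0.01916307,  0.25968672,  0.06385265]), 'torque': array([-0.0259847 ,  0.00970279,  0.0144988 ]), 'grip_force': 0.0, 'width': 0.08682464274100664}
```

View pics/scene0.png

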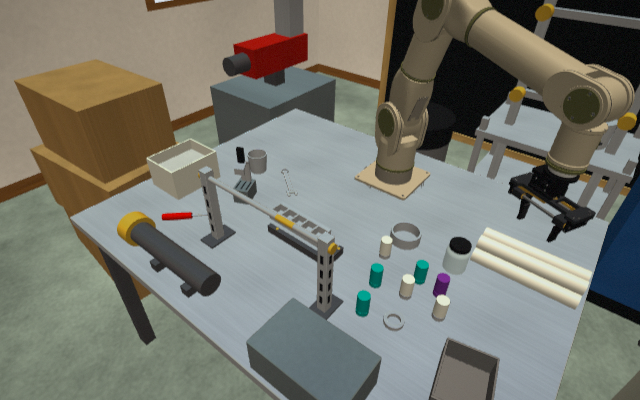

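View pics/top0.png

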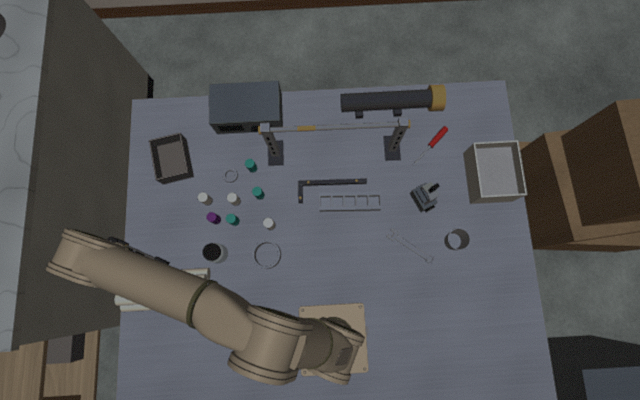

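Top view: white plugs at (204,198), (232,198), (268,223). Look-alikes are turquoise at (250,165), (257,192), (232,219) and purple at (213,217). The block is at (350,203), the stops corner at (300,182), the head at (424,197) and the band at (305,128). I'll check these in an enlarged crop.

```bash
cat > h.py <<'E'
from bench import *
import numpy as np, cv2
def ray(n,u,v,z):
    c=get_calibration(n); R,t=c["R"],c["t"]
    d=R.T@np.array([(u-c["cx"])/c["fx"],(v-c["cy"])/c["fy"],1]); o=-R.T@t
    return (o+d*(z-o[2])/d[2])[:2]
def proj(n,X):
    c=get_calibration(n); p=c["R"]@np.array(X)+c["t"]
    return c["fx"]*p[0]/p[2]+c["cx"],c["fy"]*p[1]/p[2]+c["cy"]
def crop(n,u0,v0,w,h,k,name):
    im=camera(n)[v0:v0+h,u0:u0+w,::-1]
    cv2.imwrite(f"pics/{name}.png",cv2.resize(im,None,fx=k,fy=k,interpolation=cv2.INTER_CUBIC))
E
python3 - <<'E'
from h import *
im=camera("top")
a=im[112:242,290:450,::-1]; cv2.imwrite("pics/a.png",cv2.resize(a,None,fx=5,fy=4.5,interpolation=cv2.INTER_CUBIC)[:600])
a=im[112:262,190:320,::-1]; cv2.imwrite("pics/b.png",cv2.resize(a,None,fx=4,fy=4,interpolation=cv2.INTER_CUBIC))
E
```

```text
(no output)
```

View pics/a.png

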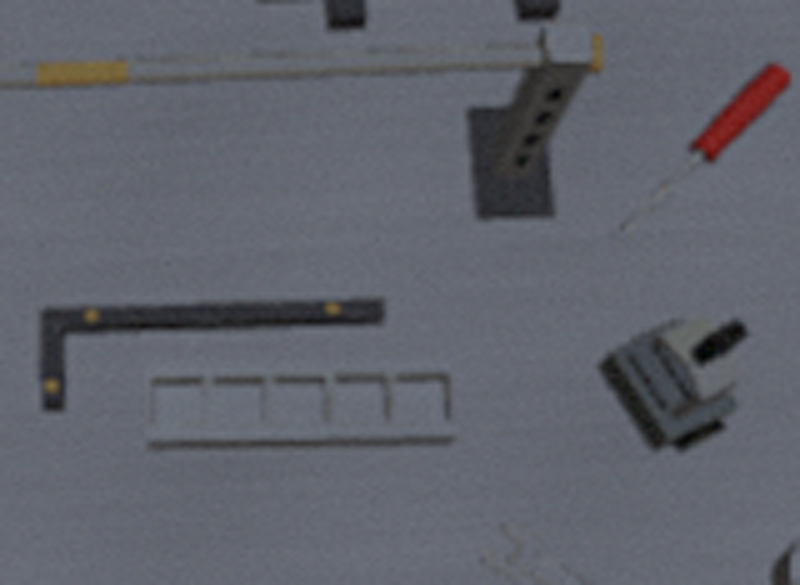

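View pics/b.png

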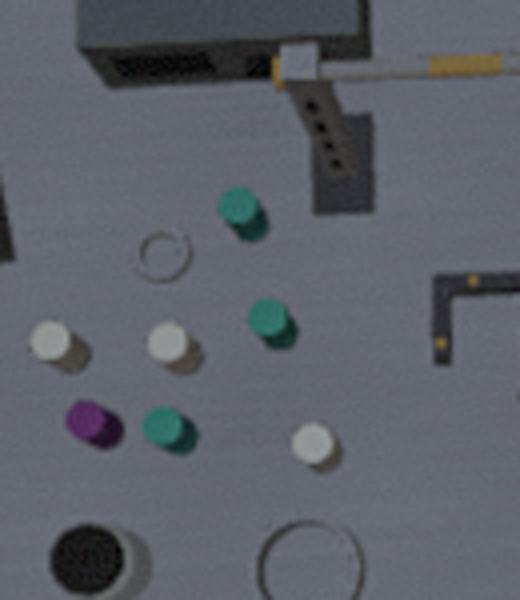

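Run:
```python
from h import *
for n in("top","scene"):
    c=get_calibration(n); print(n,-c["R"].T@c["t"])
A=lambda x,y:(290+x/5,112+y/4.5)
for nm,p,z in [("blk BL",(150,441),.036),("blk BR",(452,437),.036),("blk TL",(152,377),.036),("blk TR",(448,374),.036),
  ("stop outer corner",(41,310),.03),("stop back R far",(384,299),.03),("stop backR near",(384,322),.03),("side near L",(42,410),.03),("side near R",(65,410),.03),("inner corner",(64,333),.03),
  ("bandL",(37,73),.248),("bandR",(128,72),.248),("post R",(568,48),.266)]:
    print(nm,ray("top",*A(*p),z))
for p in [(52,341),(168,342),(314,442)]: print("plug",ray("top",190+p[0]/4-.1,112+p[1]/4-.1,.07))
print("postL",ray("top",190+299/4,112+62/4,.266))
im=camera("top")[170:225,400:455,::-1]; im2=camera("scene")[135:215,215:275,::-1]
k=cv2.resize(im,(480,480),interpolation=cv2.INTER_CUBIC); k2=cv2.resize(im2,(360,480),interpolation=cv2.INTER_CUBIC)
cv2.imwrite("pics/hd.png",cv2.convertScaleAbs(np.hstack([k2,k])[:, :800],alpha=1.6))
```

```text
top [ 0.18472098 -0.00264721  1.49576423]
scene [1.23347171 0.58232702 0.89001156]
blk BL [0.45192383 0.0224932 ]
blk BR [ 0.44267519 -0.19801436]
blk TL [0.50495431 0.01830745]
blk TR [ 0.49505202 -0.19943866]
stop outer corner [0.56772243 0.0981165 ]
stop back R far [ 0.5625216  -0.15786087]
stop backR near [ 0.54292414 -0.15636627]
side near L [0.48327724 0.1007087 ]
side near R [0.48231336 0.08379146]
inner corner [0.54715148 0.08181244]
bandL [0.68845093 0.07874157]
bandR [0.68580263 0.01930419]
post R [ 0.68052626 -0.26563336]
plug [0.51651538 0.44002626]
plug [0.50965264 0.33582112]
plug [0.41150241 0.20687079]
postL [0.68970806 0.18257877]
```

View pics/hd.png

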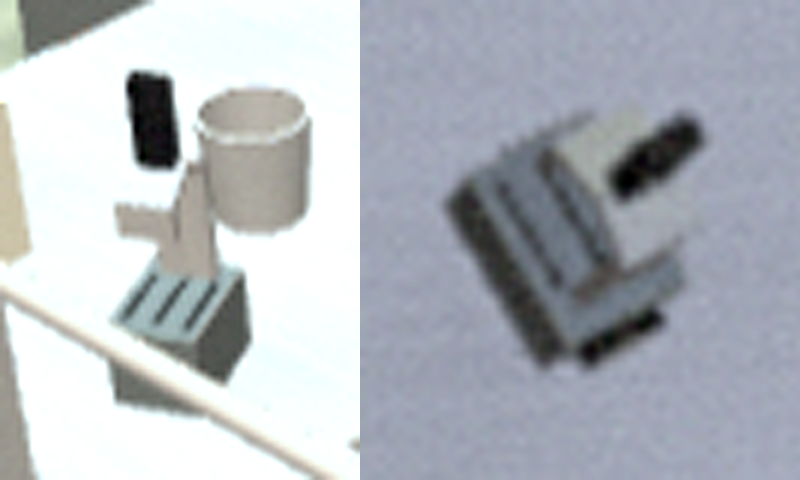

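```bash
cat >> h.py <<'E'
def go(*ts):
    """targets (x,y,z,deg of tool y axis from world x) -> dp, spin from the present pose"""
    s=read_state(); from scipy.spatial.transform import Rotation as Ro
    R=Ro.from_quat(s["eef_rot"]).as_matrix(); p=s["ee_pos"]
    a0=np.degrees(np.arctan2(R[1,1],R[0,1]))
    print("t",round(s["time"],2),"tcp",p.round(4),"ang",round(a0,1),"F",s["ft_force"].round(1),"w",round(s["width"],4),"g",round(s["grip_force"],1),"q",s["joint_positions"].round(2))
    for t in ts:
        d=R.T@(np.array(t[:3])-p)/.25
        b=(t[3]-a0+90)%180-90
        print(t,"dp",d.round(3).tolist(),"spin",round(-b/180,3))
E
python3 - <<'E'
from h import *
from scipy.optimize import least_squares
k=480/55
obs=[("top",(42,29,60),(467,187)),("top",(-42,29,60),None),]
P=lambda x,y:(400+(x-360)/k,170+y/k); S=lambda x,y:(215+x/6,135+y/6)
# left panel 360 wide offset
O=[("top",(-42,30,60),P(572,345)),("top",(-42,-30,60),P(687,270)),("top",(42,30,60),P(470,182)),
   ("top",(0,0,213),P(684,134)),("top",(-51,0,30),P(622,340)),
   ("scene",(0,0,213),S(150,75)),("scene",(0,0,153),S(158,163))]
def f(q):
    r=[]
    for n,m,uv in O:
        c,s=np.cos(q[2]),np.sin(q[2]); m=np.array(m)/1000
        X=[q[0]+c*m[0]-s*m[1],q[1]+s*m[0]+c*m[1],m[2]]
        r+=list(np.array(proj(n,X))-uv)
    return np.array(r)
r=least_squares(f,[.5,-.35,.56],loss="soft_l1"); print(r.x); print(f(r.x).reshape(-1,2).round(1).tolist())
A=lambda x,y:(190+x/4-.1,112+y/4-.1)
for n,p in [("turq",(239,206)),("turq",(269,318)),("turq",(164,426)),("purple",(89,421))]: print(n,ray("top",*A(*p),.07))
print("jar",ray("top",*A(88,558),.1))
go((.4805,-.0895,.22,90-2.5))
E
```

```text
[ 0.47773616 -0.36002153  0.47203959]
[[0.1, 0.3], [0.9, 0.7], [-0.9, -0.7], [-1.5, 0.5], [0.8, 0.4], [-0.8, 0.7], [-0.2, 0.9]]
turq [0.63348773 0.27035764]
turq [0.52662418 0.24475043]
turq [0.43341621 0.33967317]
purple [0.44170761 0.40629988]
jar [0.31764215 0.39776366]
t 0.25 tcp [0.2806 0.5583 0.2222] ang 63.3 F [ 0.  -0.5  0.2] w 0.0871 g 0.0 q [-1.13  0.33 -0.06  1.46  0.02  1.35 -0.09]
(0.4805, -0.0895, 0.22, 87.5) dp [-1.878, -1.956, 0.01] spin -0.134
```

Emit:
{"name": "carry_out", "arguments": {
  "deltas": [
    {"hand":0,"dp":[-0.94,-0.98,0],"spin":0},
    {"hand":0,"dp":[-0.94,-0.98,0],"spin":0},
    {"hand":0,"dp":[-0.94,-0.98,0],"spin":0},
    {"hand":0,"dp":[-0.94,-0.98,0],"spin":0},
    {"hand":0,"dp":[-0.94,-0.98,0],"spin":0},
    {"hand":0,"dp":[-0.94,-0.98,0],"spin":0},
    {"hand":0,"dp":[-0.94,-0.98,0],"spin":0},
    {"hand":0,"dp":[-0.94,-0.98,0],"spin":0}
  ]
}}

```text
time: 1.05
ee_pos: [0.3825, 0.2289, 0.2229]
eef_rot: [0.235, 0.972, 0.0, 0.0]
ft_force: [0.1, -0.1, -0.5]
width: 0.0308
grip_force: 0.0
```

Emit:
{"name": "carry_out", "arguments": {
  "deltas": [
    {"hand":0,"dp":[-0.94,-0.98,0.2],"spin":-0.134},
    {"hand":0,"dp":[-0.94,-0.98,0.2],"spin":-0.134},
    {"hand":0,"dp":[-0.94,-0.98,0.2],"spin":-0.134},
    {"hand":0,"dp":[-0.94,-0.98,0.2],"spin":-0.134},
    {"hand":0,"dp":[-0.94,-0.98,0.2],"spin":-0.134},
    {"hand":0,"dp":[-0.94,-0.98,0.2],"spin":-0.134},
    {"hand":0,"dp":[-0.94,-0.98,0.2],"spin":-0.134},
    {"hand":0,"dp":[-0.94,-0.98,0.2],"spin":-0.134},
    {"hand":0,"dp":[-0.94,-0.98,0.2],"spin":-0.134},
    {"hand":0,"dp":[-0.94,-0.98,0.2],"spin":-0.134}
  ]
}}

```text
time: 2.05
ee_pos: [0.4806, -0.0892, 0.1724]
eef_rot: [0.022, 1.0, 0.0, -0.0]
ft_force: [-0.2, 0.3, 1.2]
width: 0.0004
grip_force: 0.0
```

Run:
```python
from h import *
crop("top",290,150,130,90,6,"c")
go((.4805,-.0895,.06,87.5),(.4805,-.0895,.018,87.5))
```

```text
t 2.1 tcp [ 0.4806 -0.0887  0.1725] ang 87.5 F [0.4 0.  0.4] w 0.0004 g 0.0 q [-0.47  0.06  0.59  1.91 -0.03  1.19  1.65]
(0.4805, -0.0895, 0.06, 87.5) dp [0.0, -0.003, 0.45] spin 0.0
(0.4805, -0.0895, 0.018, 87.5) dp [0.0, -0.003, 0.618] spin 0.0
```

View pics/c.png

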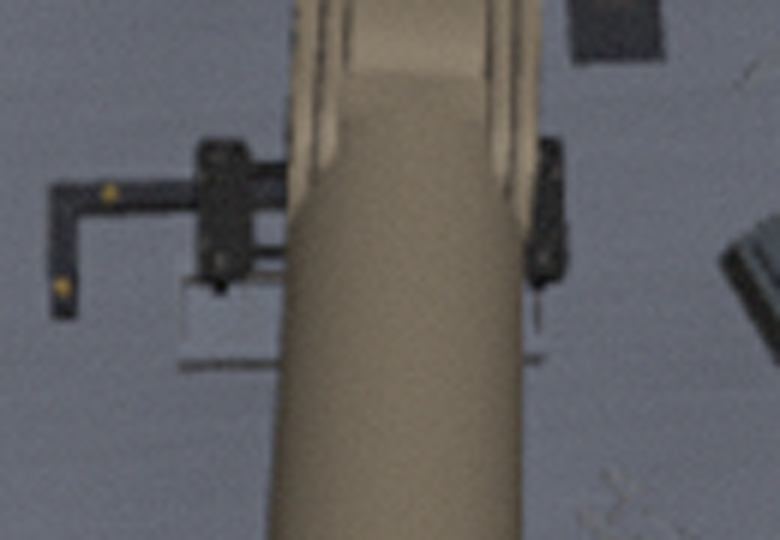

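The arm hides the middle of the block, but its ends at (182,320) and (545,320) show it has not moved. I'll go down into the middle pocket.

Emit:
{"name": "carry_out", "arguments": {
  "deltas": [
    {"hand":0,"dp":[0,-0.003,0.2],"spin":0},
    {"hand":0,"dp":[0,-0.003,0.4],"spin":0},
    {"hand":0,"dp":[0,-0.003,0.48],"spin":0},
    {"hand":0,"dp":[0,-0.003,0.52],"spin":0},
    {"hand":0,"dp":[0,-0.003,0.54],"spin":0},
    {"hand":0,"dp":[0,-0.003,0.56],"spin":0}
  ]
}}

```text
time: 2.7
ee_pos: [0.4816, -0.0905, 0.0334]
eef_rot: [0.022, 1.0, 0.0, 0.001]
ft_force: [0.1, 0.3, 0.6]
width: 0.0006
grip_force: 0.0
```

Emit:
{"name": "carry_out", "arguments": {
  "deltas": [
    {"hand":0,"dp":[0,0,0.02],"spin":0},
    {"hand":0,"dp":[0,0,0.04],"spin":0},
    {"hand":0,"dp":[0,0,0.055],"spin":0},
    {"hand":0,"dp":[0,0,0.055],"spin":0}
  ]
}}

```text
time: 3.1
ee_pos: [0.4803, -0.0912, 0.0185]
eef_rot: [0.022, 1.0, 0.0, -0.0]
ft_force: [-0.2, 0.2, -0.5]
width: 0.0002
grip_force: 0.0
```

Emit:
{"name": "carry_out", "arguments": {
  "deltas": [
    {"hand":0,"dp":[0,0.02,0],"spin":0},
    {"hand":0,"dp":[0,0.05,0],"spin":0},
    {"hand":0,"dp":[0,0.08,0],"spin":0},
    {"hand":0,"dp":[0,0.11,0],"spin":0},
    {"hand":0,"dp":[0,0.14,0],"spin":0},
    {"hand":0,"dp":[0,0.17,0],"spin":0},
    {"hand":0,"dp":[0,0.2,0],"spin":0},
    {"hand":0,"dp":[0,0.2,0],"spin":0}
  ]
}}

```text
time: 3.9
ee_pos: [0.4829, -0.0396, 0.0187]
eef_rot: [0.022, 1.0, 0.0, -0.0]
ft_force: [0.8, 0.4, 0.4]
width: 0.0002
grip_force: 0.0
```

Emit:
{"name": "carry_out", "arguments": {
  "deltas": [
    {"hand":0,"dp":[-0.03,0,0],"spin":0},
    {"hand":0,"dp":[-0.06,0,0],"spin":0},
    {"hand":0,"dp":[-0.09,0,0],"spin":0},
    {"hand":0,"dp":[-0.12,0,0],"spin":0},
    {"hand":0,"dp":[-0.14,0,0],"spin":0},
    {"hand":0,"dp":[-0.15,0,0],"spin":0},
    {"hand":0,"dp":[-0.16,0,0],"spin":0}
  ]
}}

```text
time: 4.6
ee_pos: [0.5227, -0.0431, 0.0186]
eef_rot: [0.022, 1.0, -0.0, -0.0]
ft_force: [-2.6, -0.9, -0.3]
width: 0.0007
grip_force: 1.2
```

Emit:
{"name": "carry_out", "arguments": {
  "deltas": [
    {"hand":0,"dp":[-0.008,0,0],"spin":0},
    {"hand":0,"dp":[-0.012,0,0],"spin":0}
  ]
}}

```text
time: 4.8
ee_pos: [0.5256, -0.0432, 0.0186]
eef_rot: [0.022, 1.0, -0.0, -0.0]
ft_force: [-2.2, 0.5, -0.3]
width: 0.0005
grip_force: 1.4
```

Emit:
{"name": "carry_out", "arguments": {
  "deltas": [
    {"hand":0,"dp":[-0.008,0,0],"spin":0},
    {"hand":0,"dp":[-0.016,0,0],"spin":0},
    {"hand":0,"dp":[-0.016,0,0],"spin":0}
  ]
}}

```text
time: 5.1
ee_pos: [0.5266, -0.0433, 0.0183]
eef_rot: [0.022, 1.0, 0.0, -0.003]
ft_force: [-17.0, -0.1, 11.1]
width: 0.0002
grip_force: 8.4
```

Emit:
{"name": "carry_out", "arguments": {
  "deltas": [
    {"hand":0,"dp":[0.01,0.01,0],"spin":0},
    {"hand":0,"dp":[0.01,0.03,0],"spin":0},
    {"hand":0,"dp":[0.01,0.045,0],"spin":0},
    {"hand":0,"dp":[0.01,0.06,0],"spin":0},
    {"hand":0,"dp":[0.01,0.065,0],"spin":0},
    {"hand":0,"dp":[0.01,0.07,0],"spin":0}
  ]
}}

```text
time: 5.7
ee_pos: [0.5268, -0.0278, 0.0186]
eef_rot: [0.023, 1.0, -0.001, -0.001]
ft_force: [-7.6, -9.0, 4.2]
width: 0.0001
grip_force: 5.3
```

Emit:
{"name": "carry_out", "arguments": {
  "deltas": [
    {"hand":0,"dp":[0,0.005,0],"spin":0},
    {"hand":0,"dp":[0,0.01,0],"spin":0}
  ]
}}

```text
time: 5.9
ee_pos: [0.5269, -0.0256, 0.0186]
eef_rot: [0.023, 1.0, -0.001, -0.001]
ft_force: [-8.0, -9.0, 3.9]
width: 0.0005
grip_force: 5.5
```

Emit:
{"name": "carry_out", "arguments": {
  "deltas": [
    {"hand":0,"dp":[0,0.01,0],"spin":0},
    {"hand":0,"dp":[0,0.015,0],"spin":0},
    {"hand":0,"dp":[0,0.015,0],"spin":0}
  ]
}}

```text
time: 6.2
ee_pos: [0.527, -0.0217, 0.0186]
eef_rot: [0.023, 1.0, -0.001, -0.001]
ft_force: [-8.4, -8.5, 4.2]
width: 0.0004
grip_force: 5.4
```

Emit:
{"name": "carry_out", "arguments": {
  "deltas": [
    {"hand":0,"dp":[0,0.01,0],"spin":0},
    {"hand":0,"dp":[0,0.02,0],"spin":0},
    {"hand":0,"dp":[0,0.02,0],"spin":0}
  ]
}}

```text
time: 6.5
ee_pos: [0.527, -0.0187, 0.0186]
eef_rot: [0.024, 1.0, -0.002, -0.001]
ft_force: [-8.8, -14.9, 5.5]
width: 0.0006
grip_force: 9.5
```

Emit:
{"name": "carry_out", "arguments": {
  "deltas": [
    {"hand":0,"dp":[0,0.01,0],"spin":0},
    {"hand":0,"dp":[0,0.02,0],"spin":0},
    {"hand":0,"dp":[0,0.02,0],"spin":0}
  ]
}}

```text
time: 6.8
ee_pos: [0.527, -0.0186, 0.0186]
eef_rot: [0.026, 1.0, -0.005, -0.001]
ft_force: [-9.1, -30.6, 6.3]
width: 0.0002
grip_force: 16.7
```

Emit:
{"name": "carry_out", "arguments": {
  "deltas": [
    {"hand":0,"dp":[0.025,-0.045,0],"spin":0},
    {"hand":0,"dp":[0.025,-0.045,0],"spin":0},
    {"hand":0,"dp":[0.025,-0.045,-0.1],"spin":0},
    {"hand":40,"dp":[0.025,-0.045,-0.3],"spin":0},
    {"hand":60,"dp":[0.025,-0.045,-0.5],"spin":0},
    {"hand":60,"dp":[0.025,0.2,-0.5],"spin":0},
    {"hand":60,"dp":[0.2,0.6,-0.5],"spin":0},
    {"hand":60,"dp":[0.4,0.9,-0.5],"spin":0},
    {"hand":60,"dp":[0.4,0.9,-0.5],"spin":0},
    {"hand":60,"dp":[0.4,0.9,-0.5],"spin":0}
  ]
}}

```text
time: 7.8
ee_pos: [0.4417, 0.2152, 0.1446]
eef_rot: [0.022, 1.0, 0.001, 0.001]
ft_force: [0.3, -0.2, 0.4]
width: 0.0483
grip_force: 0.0
```

Run:
```python
from h import *
crop("top",285,165,100,70,8,"d")
go((.4115,.2069,.12,90),(.4115,.2069,.035,90))
```

```text
t 7.85 tcp [0.4376 0.2234 0.1444] ang 88.0 F [-3.5  8.3  0.2] w 0.0524 g 0.0 q [-0.9   0.09  0.36  1.93 -0.04  1.13  1.01]
(0.4115, 0.2069, 0.12, 90) dp [0.102, -0.07, 0.097] spin -0.011
(0.4115, 0.2069, 0.035, 90) dp [0.102, -0.072, 0.437] spin -0.011
```

View pics/d.png

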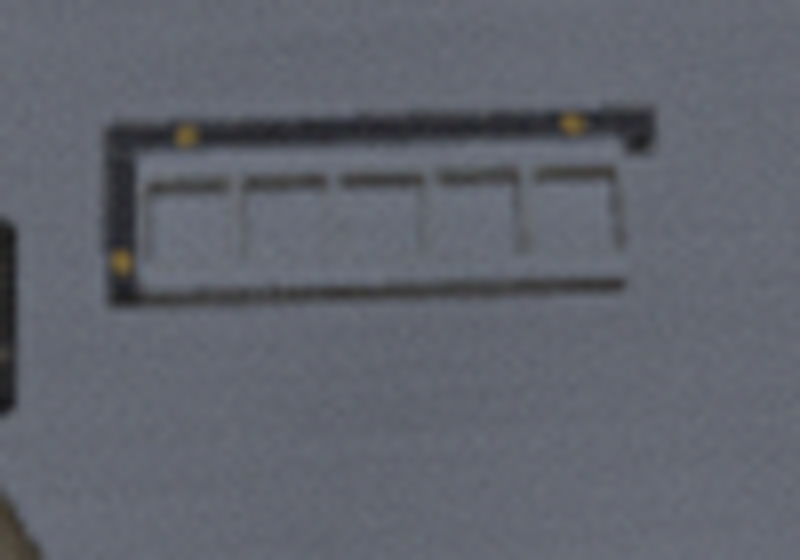

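The block looks flush with the back bar and the side bar (inner corner about (135,150)); the pockets run from (150,186) to (612,174). I'll compute its pose.

Run:
```python
from h import *
q=lambda x,y,z:ray("top",285+x/8,165+y/8,z)
for n,a,b,z in [("pockets far",(148,184),(617,172),.036),("front",(138,295),(626,281),.036),("back outer",(105,126),(655,107),.03)]:
    A,B=q(*a,z),q(*b,z); m=(A+B)/2; d=A-B; print(n,A,B,m,np.linalg.norm(d),"yaw",np.arctan2(-d[0],d[1]))
```

```text
pockets far [0.53791501 0.07920028] [ 0.53124985 -0.13762051] [ 0.53458243 -0.02921012] 0.21692321604422846 yaw -0.03073074006963578
front [0.48587311 0.08599226] [ 0.47967704 -0.13795767] [ 0.48277507 -0.0259827 ] 0.22403562744841032 yaw -0.02766016042137455
back outer [0.56827242 0.09837469] [ 0.56277267 -0.15816056] [ 0.56552255 -0.02989293] 0.25659419185426235 yaw -0.021435308353353555
```

Emit:
{"name": "carry_out", "arguments": {
  "deltas": [
    {"hand":60,"dp":[0.1,-0.07,0.1],"spin":-0.011},
    {"hand":60,"dp":[0.1,-0.07,0.1],"spin":-0.011},
    {"hand":60,"dp":[0.1,-0.07,0.1],"spin":-0.011},
    {"hand":60,"dp":[0.1,-0.07,0.25],"spin":-0.011},
    {"hand":60,"dp":[0.1,-0.07,0.4],"spin":-0.011},
    {"hand":60,"dp":[0.1,-0.07,0.437],"spin":-0.011},
    {"hand":60,"dp":[0.1,-0.07,0.437],"spin":-0.011}
  ]
}}

```text
time: 8.55
ee_pos: [0.4173, 0.1955, 0.0344]
eef_rot: [0.005, 1.0, -0.0, -0.0]
ft_force: [-0.1, -0.4, 0.8]
width: 0.0602
grip_force: 0.0
```

Emit:
{"name": "carry_out", "arguments": {
  "force": 10,
  "deltas": [
    {"hand":60,"dp":[0.023,0.046,0],"spin":0},
    {"hand":60,"dp":[0.023,0.046,0],"spin":0},
    {"hand":60,"dp":[0.023,0.046,0],"spin":0},
    {"hand":30,"dp":[0.023,0.046,0],"spin":0},
    {"hand":30,"dp":[0.023,0.046,0],"spin":0},
    {"hand":30,"dp":[0.023,0.046,0],"spin":0},
    {"hand":30,"dp":[0.023,0.046,0],"spin":0},
    {"hand":30,"dp":[0.023,0.046,0],"spin":0}
  ]
}}

```text
time: 9.35
ee_pos: [0.4114, 0.2069, 0.0346]
eef_rot: [0.005, 1.0, 0.0, 0.0]
ft_force: [-0.0, -0.4, 0.9]
width: 0.0355
grip_force: 10.0
```

Emit:
{"name": "carry_out", "arguments": {
  "deltas": [
    {"hand":60,"dp":[0,0,0],"spin":0},
    {"hand":60,"dp":[0,0,0],"spin":0},
    {"hand":60,"dp":[0,0,0],"spin":0},
    {"hand":60,"dp":[0,0,0],"spin":0.5},
    {"hand":60,"dp":[0,0,0],"spin":0.5},
    {"hand":60,"dp":[0,0,0],"spin":0.5},
    {"hand":60,"dp":[0,0,0],"spin":0.5},
    {"hand":60,"dp":[0,0,0],"spin":0.5},
    {"hand":60,"dp":[0,0,0],"spin":0.5},
    {"hand":60,"dp":[0,0,0],"spin":0.5},
    {"hand":60,"dp":[0,0,0],"spin":0.5},
    {"hand":60,"dp":[0,0,0],"spin":0.5},
    {"hand":60,"dp":[0,0,0],"spin":0.5},
    {"hand":60,"dp":[0,0,0],"spin":0.5},
    {"hand":60,"dp":[0,0,0],"spin":0.5}
  ]
}}

```text
time: 10.85
ee_pos: [0.4113, 0.2071, 0.0345]
eef_rot: [0.711, 0.703, -0.0, -0.0]
ft_force: [-1.3, 1.0, -0.0]
width: 0.0599
grip_force: 0.0
```

Emit:
{"name": "carry_out", "arguments": {
  "force": 20,
  "deltas": [
    {"hand":30,"dp":[0,0,0],"spin":0},
    {"hand":30,"dp":[0,0,0],"spin":0},
    {"hand":30,"dp":[0,0,0],"spin":0},
    {"hand":30,"dp":[0,0,0],"spin":0},
    {"hand":30,"dp":[0,0,0],"spin":0},
    {"hand":30,"dp":[0,0,0],"spin":0},
    {"hand":30,"dp":[0,0,-0.1],"spin":0},
    {"hand":30,"dp":[0,0,-0.3],"spin":0},
    {"hand":30,"dp":[0,0,-0.4],"spin":0},
    {"hand":30,"dp":[0,0,-0.4],"spin":0}
  ]
}}

```text
time: 11.85
ee_pos: [0.4131, 0.2082, 0.1378]
eef_rot: [0.711, 0.703, 0.003, -0.0]
ft_force: [0.5, 1.0, -1.9]
width: 0.0354
grip_force: 20.0
```

```bash
cat >> h.py <<'E'
H=np.array([.516,-.028]); YAW=-.024
def pk(y,x=0): c,s=np.cos(YAW),np.sin(YAW); return tuple(H+[c*x-s*y,s*x+c*y])
E
python3 - <<'E'
from h import *
a=pk(-.09); print(a); go((*a,.12,-1.4),(*a,.06,-1.4),(*a,.043,-1.4))
E
```

```text
(np.float64(0.5138402073540281), np.float64(-0.11797408124413611))
t 11.85 tcp [0.4131 0.2082 0.1378] ang -0.6 F [ 0.5  1.  -1.9] w 0.0354 g 20.0 q [-1.11  0.02  0.56  2.01 -0.01  1.11 -0.56]
(np.float64(0.5138402073540281), np.float64(-0.11797408124413611), 0.12, -1.4) dp [-1.301, 0.416, 0.067] spin 0.005
(np.float64(0.5138402073540281), np.float64(-0.11797408124413611), 0.06, -1.4) dp [-1.302, 0.415, 0.307] spin 0.005
(np.float64(0.5138402073540281), np.float64(-0.11797408124413611), 0.043, -1.4) dp [-1.302, 0.415, 0.375] spin 0.005
```

Emit:
{"name": "carry_out", "arguments": {
  "deltas": [
    {"hand":30,"dp":[-0.9,0.4,0],"spin":0},
    {"hand":30,"dp":[-0.9,0.4,0],"spin":0},
    {"hand":30,"dp":[-0.9,0.4,0],"spin":0},
    {"hand":30,"dp":[-0.9,0.4,0],"spin":0},
    {"hand":30,"dp":[-0.9,0.4,0],"spin":0},
    {"hand":30,"dp":[-0.9,0.4,0],"spin":0},
    {"hand":30,"dp":[-0.9,0.4,0],"spin":0},
    {"hand":30,"dp":[-0.9,0.4,0],"spin":0}
  ]
}}

```text
time: 12.65
ee_pos: [0.5084, -0.018, 0.1337]
eef_rot: [0.71, 0.704, -0.0, -0.001]
ft_force: [-0.1, 0.4, -1.3]
width: 0.0355
grip_force: 20.0
```

Run:
```python
from h import *
a=pk(-.09); go((*a,.12,-1.4),(*a,.075,-1.4),(*a,.043,-1.4))
```

```text
t 12.65 tcp [ 0.5084 -0.018   0.1337] ang -0.5 F [-0.1  0.4 -1.3] w 0.0355 g 20.0 q [-0.78  0.18  0.81  1.91 -0.14  1.11  0.07]
(np.float64(0.5138402073540281), np.float64(-0.11797408124413611), 0.12, -1.4) dp [-0.4, 0.026, 0.055] spin 0.005
(np.float64(0.5138402073540281), np.float64(-0.11797408124413611), 0.075, -1.4) dp [-0.4, 0.026, 0.235] spin 0.005
(np.float64(0.5138402073540281), np.float64(-0.11797408124413611), 0.043, -1.4) dp [-0.4, 0.026, 0.363] spin 0.005
```

Emit:
{"name": "carry_out", "arguments": {
  "deltas": [
    {"hand":30,"dp":[-0.2,0.026,0.05],"spin":0.005},
    {"hand":30,"dp":[-0.4,0.026,0.05],"spin":0.005},
    {"hand":30,"dp":[-0.4,0.026,0.1],"spin":0.005},
    {"hand":30,"dp":[-0.4,0.026,0.2],"spin":0.005},
    {"hand":30,"dp":[-0.4,0.026,0.2],"spin":0.005},
    {"hand":30,"dp":[-0.4,0.026,0.22],"spin":0.005},
    {"hand":30,"dp":[-0.4,0.026,0.24],"spin":0.005},
    {"hand":30,"dp":[-0.4,0.026,0.26],"spin":0.005},
    {"hand":30,"dp":[-0.4,0.026,0.26],"spin":0.005}
  ]
}}

```text
time: 13.55
ee_pos: [0.5147, -0.1186, 0.0694]
eef_rot: [0.716, 0.698, 0.0, 0.0]
ft_force: [1.1, -0.5, -2.7]
width: 0.0355
grip_force: 20.0
```

Emit:
{"name": "carry_out", "arguments": {
  "deltas": [
    {"hand":30,"dp":[0,0,0.012],"spin":0},
    {"hand":30,"dp":[0,0,0.024],"spin":0},
    {"hand":30,"dp":[0,0,0.024],"spin":0}
  ]
}}

```text
time: 13.85
ee_pos: [0.5146, -0.1191, 0.0634]
eef_rot: [0.716, 0.698, 0.0, 0.0]
ft_force: [1.3, -0.3, -1.5]
width: 0.0359
grip_force: 20.0
```

Emit:
{"name": "carry_out", "arguments": {
  "deltas": [
    {"hand":30,"dp":[0,0,0.025],"spin":0},
    {"hand":30,"dp":[0,0,0.05],"spin":0},
    {"hand":30,"dp":[0,0,0.075],"spin":0},
    {"hand":30,"dp":[0,0,0.084],"spin":0},
    {"hand":30,"dp":[0,0,0.084],"spin":0}
  ]
}}

```text
time: 14.35
ee_pos: [0.5144, -0.1191, 0.0425]
eef_rot: [0.716, 0.698, -0.0, -0.0]
ft_force: [-1.4, 1.3, 3.8]
width: 0.0356
grip_force: 20.0
```

Emit:
{"name": "carry_out", "arguments": {
  "deltas": [
    {"hand":60,"dp":[0,0,0],"spin":0},
    {"hand":60,"dp":[0,0,0],"spin":0},
    {"hand":60,"dp":[0,0,0],"spin":0},
    {"hand":60,"dp":[0,0,-0.15],"spin":0},
    {"hand":60,"dp":[0,0,-0.35],"spin":0},
    {"hand":60,"dp":[0.2,0,-0.4],"spin":0},
    {"hand":60,"dp":[0.4,0,-0.4],"spin":0},
    {"hand":60,"dp":[0.6,0,-0.4],"spin":0},
    {"hand":60,"dp":[0.8,0,-0.4],"spin":0},
    {"hand":60,"dp":[1.0,0,-0.4],"spin":0},
    {"hand":60,"dp":[1.0,0,-0.4],"spin":0},
    {"hand":60,"dp":[1.0,0,-0.4],"spin":0}
  ]
}}

```text
time: 15.55
ee_pos: [0.5207, 0.132, 0.1423]
eef_rot: [0.715, 0.699, -0.0, 0.0]
ft_force: [1.1, -0.6, -0.7]
width: 0.06
grip_force: 0.0
```

Run:
```python
from h import *
go((.5097,.3358,.12,0),(.5097,.3358,.035,0))
```

```text
t 15.55 tcp [0.5207 0.132  0.1423] ang -1.3 F [ 1.1 -0.6 -0.7] w 0.06 g 0.0 q [-0.98  0.24  0.74  1.83 -0.17  1.14 -0.2 ]
(0.5097, 0.3358, 0.12, 0) dp [0.814, -0.063, 0.089] spin -0.007
(0.5097, 0.3358, 0.035, 0) dp [0.814, -0.063, 0.429] spin -0.007
```

```bash
cat >> h.py <<'E'
def whites():
    im=camera("top").astype(int); m=((im.min(2)>140)).astype(np.uint8)
    n,l,s,c=cv2.connectedComponentsWithStats(m[130:260,190:400])
    for i in range(1,n):
        if s[i,4]>40: u,v=c[i]+[190,130]; print("white",s[i,4],(round(u),round(v)),ray("top",u,v,.07).round(4))
E
python3 -c "from h import *; whites()"
```

```text
white 51 (357, 189) [ 0.5167 -0.1172]
white 51 (202, 197) [0.5186 0.4424]
white 49 (231, 197) [0.5114 0.3374]
```

Emit:
{"name": "carry_out", "arguments": {
  "deltas": [
    {"hand":60,"dp":[0.2,-0.06,0.0],"spin":-0.007},
    {"hand":60,"dp":[0.4,-0.06,0.0],"spin":-0.007},
    {"hand":60,"dp":[0.6,-0.06,0.0],"spin":-0.007},
    {"hand":60,"dp":[0.8,-0.06,0.0],"spin":-0.007},
    {"hand":60,"dp":[0.814,-0.063,0.05],"spin":-0.007},
    {"hand":60,"dp":[0.814,-0.063,0.09],"spin":-0.007},
    {"hand":60,"dp":[0.814,-0.063,0.09],"spin":-0.007}
  ]
}}

```text
time: 16.3
ee_pos: [0.5107, 0.3314, 0.1185]
eef_rot: [0.71, 0.705, -0.002, 0.0]
ft_force: [-1.6, -0.3, -0.5]
width: 0.06
grip_force: 0.0
```

Emit:
{"name": "carry_out", "arguments": {
  "deltas": [
    {"hand":60,"dp":[0.014,0,0],"spin":0},
    {"hand":60,"dp":[0.014,0,0.15],"spin":0},
    {"hand":60,"dp":[0.014,0,0.3],"spin":0},
    {"hand":60,"dp":[0.014,0,0.336],"spin":0},
    {"hand":60,"dp":[0.014,0,0.336],"spin":0},
    {"hand":30,"dp":[0.014,0,0.336],"spin":0},
    {"hand":30,"dp":[0.014,0,0.336],"spin":0},
    {"hand":30,"dp":[0.014,0,0.336],"spin":0},
    {"hand":30,"dp":[0.014,0,0.336],"spin":0},
    {"hand":30,"dp":[0.014,0,0.336],"spin":0},
    {"hand":30,"dp":[0.014,0,0.336],"spin":0}
  ]
}}

```text
time: 17.4
ee_pos: [0.5108, 0.3386, 0.0369]
eef_rot: [0.708, 0.706, 0.001, -0.0]
ft_force: [-1.5, -0.7, 7.2]
width: 0.0353
grip_force: 20.0
```

Emit:
{"name": "carry_out", "arguments": {
  "deltas": [
    {"hand":60,"dp":[0,0,0],"spin":0},
    {"hand":60,"dp":[0,0,0],"spin":0},
    {"hand":60,"dp":[0,0,0],"spin":0},
    {"hand":60,"dp":[0,0,0],"spin":-0.5},
    {"hand":60,"dp":[0,0,0],"spin":-0.5},
    {"hand":60,"dp":[0,0,0],"spin":-0.5},
    {"hand":60,"dp":[0,0,0],"spin":-0.5},
    {"hand":60,"dp":[0,0,0],"spin":-0.5},
    {"hand":60,"dp":[0,0,0],"spin":-0.5},
    {"hand":60,"dp":[0,0,0],"spin":-0.5},
    {"hand":60,"dp":[0,0,0],"spin":-0.5},
    {"hand":60,"dp":[0,0,0],"spin":-0.5},
    {"hand":60,"dp":[0,0,0],"spin":-0.5},
    {"hand":60,"dp":[0,0,0],"spin":-0.5},
    {"hand":60,"dp":[0,0,0],"spin":-0.5}
  ]
}}

```text
time: 18.9
ee_pos: [0.5106, 0.338, 0.0359]
eef_rot: [0.002, 1.0, -0.0, -0.0]
ft_force: [-0.4, -1.1, -0.2]
width: 0.0601
grip_force: 0.0
```

Emit:
{"name": "carry_out", "arguments": {
  "force": 20,
  "deltas": [
    {"hand":30,"dp":[0,0,0],"spin":0},
    {"hand":30,"dp":[0,0,0],"spin":0},
    {"hand":30,"dp":[0,0,0],"spin":0},
    {"hand":30,"dp":[0,0,0],"spin":0},
    {"hand":30,"dp":[0,0,0],"spin":0},
    {"hand":30,"dp":[0,0,0],"spin":0},
    {"hand":30,"dp":[0,0,-0.1],"spin":0},
    {"hand":30,"dp":[0,0,-0.3],"spin":0},
    {"hand":30,"dp":[0,0,-0.4],"spin":0},
    {"hand":30,"dp":[0,0,-0.4],"spin":0},
    {"hand":30,"dp":[0,0,-0.4],"spin":0}
  ]
}}

```text
time: 20.0
ee_pos: [0.5104, 0.3383, 0.1359]
eef_rot: [0.002, 1.0, 0.0, 0.0]
ft_force: [0.7, -0.2, -1.7]
width: 0.0357
grip_force: 20.0
```

Run:
```python
from h import *
a=pk(0.0); print(a); go((*a,.12,88.6),(*a,.07,88.6),(*a,.043,88.6))
```

```text
(np.float64(0.516), np.float64(-0.028))
t 20.0 tcp [0.5104 0.3383 0.1359] ang 89.8 F [ 0.7 -0.2 -1.7] w 0.0357 g 20.0 q [-0.88  0.37  0.27  1.62 -0.1   1.17  0.99]
(np.float64(0.516), np.float64(-0.028), 0.12, 88.6) dp [-0.028, -1.465, 0.063] spin 0.007
(np.float64(0.516), np.float64(-0.028), 0.07, 88.6) dp [-0.028, -1.465, 0.263] spin 0.007
(np.float64(0.516), np.float64(-0.028), 0.043, 88.6) dp [-0.028, -1.465, 0.371] spin 0.007
```

Emit:
{"name": "carry_out", "arguments": {
  "deltas": [
    {"hand":30,"dp":[-0.03,-0.2,0],"spin":0},
    {"hand":30,"dp":[-0.03,-0.4,0],"spin":0},
    {"hand":30,"dp":[-0.03,-0.6,0],"spin":0},
    {"hand":30,"dp":[-0.03,-0.8,0],"spin":0},
    {"hand":30,"dp":[-0.03,-1,0],"spin":0},
    {"hand":30,"dp":[-0.03,-1,0],"spin":0},
    {"hand":30,"dp":[-0.03,-1,0],"spin":0},
    {"hand":30,"dp":[-0.03,-1,0],"spin":0}
  ]
}}

```text
time: 20.8
ee_pos: [0.5164, 0.0894, 0.135]
eef_rot: [0.001, 1.0, -0.0, -0.001]
ft_force: [0.4, 0.1, -2.0]
width: 0.0357
grip_force: 20.0
```

Emit:
{"name": "carry_out", "arguments": {
  "deltas": [
    {"hand":30,"dp":[0,-0.2,0],"spin":0.007},
    {"hand":30,"dp":[0,-0.4,0],"spin":0.007},
    {"hand":30,"dp":[0,-0.466,0.05],"spin":0.007},
    {"hand":30,"dp":[0,-0.466,0.15],"spin":0.007},
    {"hand":30,"dp":[0,-0.466,0.23],"spin":0.007},
    {"hand":30,"dp":[0,-0.466,0.23],"spin":0.007},
    {"hand":30,"dp":[0,-0.466,0.23],"spin":0.007}
  ]
}}

```text
time: 21.5
ee_pos: [0.5166, -0.0272, 0.0785]
eef_rot: [0.012, 1.0, -0.0, -0.001]
ft_force: [-0.8, 0.1, -0.9]
width: 0.0355
grip_force: 20.0
```

Run:
```python
from h import *
a=pk(0.0); print(a); go((*a,.065,88.6),(*a,.043,88.6))
```

```text
(np.float64(0.516), np.float64(-0.028))
t 21.5 tcp [ 0.5166 -0.0272  0.0785] ang 88.6 F [-0.8  0.1 -0.9] w 0.0355 g 20.0 q [-0.46  0.24  0.48  1.93 -0.13  1.    1.62]
(np.float64(0.516), np.float64(-0.028), 0.065, 88.6) dp [0.002, -0.003, 0.054] spin 0.0
(np.float64(0.516), np.float64(-0.028), 0.043, 88.6) dp [0.002, -0.003, 0.142] spin 0.0
```

Emit:
{"name": "carry_out", "arguments": {
  "deltas": [
    {"hand":30,"dp":[0.002,-0.005,0.02],"spin":0},
    {"hand":30,"dp":[0.002,-0.005,0.04],"spin":0},
    {"hand":30,"dp":[0.002,-0.005,0.055],"spin":0},
    {"hand":30,"dp":[0.002,-0.005,0.06],"spin":0}
  ]
}}

```text
time: 21.9
ee_pos: [0.5165, -0.0295, 0.0635]
eef_rot: [0.013, 1.0, 0.0, 0.0]
ft_force: [2.5, 0.7, 0.1]
width: 0.0355
grip_force: 20.0
```

Emit:
{"name": "carry_out", "arguments": {
  "deltas": [
    {"hand":30,"dp":[0,0,0.025],"spin":0},
    {"hand":30,"dp":[0,0,0.05],"spin":0},
    {"hand":30,"dp":[0,0,0.075],"spin":0},
    {"hand":30,"dp":[0,0,0.082],"spin":0},
    {"hand":30,"dp":[0,0,0.082],"spin":0}
  ]
}}

```text
time: 22.4
ee_pos: [0.5168, -0.03, 0.0436]
eef_rot: [0.013, 1.0, -0.0, 0.001]
ft_force: [0.9, -1.3, 7.0]
width: 0.0355
grip_force: 20.0
```

Emit:
{"name": "carry_out", "arguments": {
  "deltas": [
    {"hand":60,"dp":[0,0,0],"spin":0},
    {"hand":60,"dp":[0,0,0],"spin":0},
    {"hand":60,"dp":[0,0,0],"spin":0},
    {"hand":60,"dp":[0,0,-0.15],"spin":0},
    {"hand":60,"dp":[0,0,-0.35],"spin":0},
    {"hand":60,"dp":[0,0.2,-0.4],"spin":0},
    {"hand":60,"dp":[0,0.4,-0.4],"spin":0},
    {"hand":60,"dp":[0,0.6,-0.4],"spin":0},
    {"hand":60,"dp":[0,0.8,-0.4],"spin":0},
    {"hand":60,"dp":[0,1.0,-0.4],"spin":0},
    {"hand":60,"dp":[0,1.0,-0.4],"spin":0},
    {"hand":60,"dp":[0,1.0,-0.4],"spin":0}
  ]
}}

```text
time: 23.6
ee_pos: [0.5219, 0.2216, 0.1424]
eef_rot: [0.011, 1.0, -0.0, -0.0]
ft_force: [0.0, -1.1, 0.1]
width: 0.06
grip_force: 0.0
```

Run:
```python
from h import *
whites()
go((.5175,.441,.12,90),(.5175,.441,.035,90))
```

```text
white 52 (358, 188) [ 0.5167 -0.1173]
white 52 (333, 189) [ 0.5194 -0.0277]
white 52 (202, 197) [0.519  0.4423]
t 23.65 tcp [0.5224 0.2197 0.1426] ang 88.5 F [ 0.2 -0.8 -0.3] w 0.0598 g 0.0 q [-0.76  0.27  0.33  1.74 -0.09  1.15  1.14]
(0.5175, 0.441, 0.12, 90) dp [0.042, 0.884, 0.089] spin -0.008
(0.5175, 0.441, 0.035, 90) dp [0.042, 0.885, 0.429] spin -0.008
```

Emit:
{"name": "carry_out", "arguments": {
  "deltas": [
    {"hand":60,"dp":[0.04,0.2,0],"spin":-0.008},
    {"hand":60,"dp":[0.04,0.4,0],"spin":-0.008},
    {"hand":60,"dp":[0.04,0.6,0],"spin":-0.008},
    {"hand":60,"dp":[0.04,0.8,0],"spin":-0.008},
    {"hand":60,"dp":[0.04,0.888,0.09],"spin":-0.008},
    {"hand":60,"dp":[0.04,0.888,0.09],"spin":-0.008},
    {"hand":60,"dp":[0.04,0.888,0.09],"spin":-0.008},
    {"hand":60,"dp":[0.04,0.888,0.25],"spin":-0.008},
    {"hand":60,"dp":[0.04,0.888,0.4],"spin":-0.008},
    {"hand":60,"dp":[0.04,0.888,0.427],"spin":-0.008},
    {"hand":60,"dp":[0.04,0.888,0.427],"spin":-0.008}
  ]
}}

```text
time: 24.75
ee_pos: [0.5191, 0.4405, 0.0366]
eef_rot: [0.002, 1.0, -0.001, -0.0]
ft_force: [0.3, 0.6, 1.0]
width: 0.06
grip_force: 0.0
```

Emit:
{"name": "carry_out", "arguments": {
  "force": 10,
  "deltas": [
    {"hand":30,"dp":[0,0,0],"spin":0},
    {"hand":30,"dp":[0,0,0],"spin":0},
    {"hand":30,"dp":[0,0,0],"spin":0},
    {"hand":30,"dp":[0,0,0],"spin":0},
    {"hand":30,"dp":[0,0,0],"spin":0}
  ]
}}

```text
time: 25.25
ee_pos: [0.5188, 0.4427, 0.0373]
eef_rot: [0.0, 1.0, 0.0, 0.0]
ft_force: [-0.7, -1.7, 5.5]
width: 0.0358
grip_force: 10.0
```

Emit:
{"name": "carry_out", "arguments": {
  "deltas": [
    {"hand":60,"dp":[0,0,0],"spin":0},
    {"hand":60,"dp":[0,0,0],"spin":0},
    {"hand":60,"dp":[0,0,0],"spin":0},
    {"hand":60,"dp":[0,0,0],"spin":0.5},
    {"hand":60,"dp":[0,0,0],"spin":0.5},
    {"hand":60,"dp":[0,0,0],"spin":0.5},
    {"hand":60,"dp":[0,0,0],"spin":0.5},
    {"hand":60,"dp":[0,0,0],"spin":0.5},
    {"hand":60,"dp":[0,0,0],"spin":0.5},
    {"hand":60,"dp":[0,0,0],"spin":0.5},
    {"hand":60,"dp":[0,0,0],"spin":0.5},
    {"hand":60,"dp":[0,0,0],"spin":0.5},
    {"hand":60,"dp":[0,0,0],"spin":0.5},
    {"hand":60,"dp":[0,0,0],"spin":0.5},
    {"hand":60,"dp":[0,0,0],"spin":0.5}
  ]
}}

```text
time: 26.75
ee_pos: [0.5181, 0.4426, 0.036]
eef_rot: [0.708, 0.707, -0.0, 0.0]
ft_force: [-0.3, -0.4, -0.1]
width: 0.0599
grip_force: 0.0
```

Emit:
{"name": "carry_out", "arguments": {
  "force": 20,
  "deltas": [
    {"hand":30,"dp":[0,0,0],"spin":0},
    {"hand":30,"dp":[0,0,0],"spin":0},
    {"hand":30,"dp":[0,0,0],"spin":0},
    {"hand":30,"dp":[0,0,0],"spin":0},
    {"hand":30,"dp":[0,0,0],"spin":0},
    {"hand":30,"dp":[0,0,0],"spin":0},
    {"hand":30,"dp":[0,0,-0.1],"spin":0},
    {"hand":30,"dp":[0,0,-0.3],"spin":0},
    {"hand":30,"dp":[0,0,-0.4],"spin":0},
    {"hand":30,"dp":[0.2,0,-0.4],"spin":0}
  ]
}}

```text
time: 27.75
ee_pos: [0.5242, 0.4868, 0.1429]
eef_rot: [0.711, 0.703, 0.003, 0.002]
ft_force: [1.4, -0.8, -0.6]
width: 0.0357
grip_force: 20.0
```

Run:
```python
from h import *
a=pk(0.09); print(a); go((*a,.13,-1.4))
```

```text
(np.float64(0.5181597926459719), np.float64(0.061974081244136114))
t 27.75 tcp [0.5242 0.4868 0.1429] ang -0.6 F [ 1.4 -0.8 -0.6] w 0.0357 g 20.0 q [-1.19  0.63  0.59  1.32 -0.34  1.29 -0.61]
(np.float64(0.5181597926459719), np.float64(0.061974081244136114), 0.13, -1.4) dp [-1.7, -0.006, 0.048] spin 0.004
```

Emit:
{"name": "carry_out", "arguments": {
  "deltas": [
    {"hand":30,"dp":[-0.2,0,0],"spin":0},
    {"hand":30,"dp":[-0.4,0,0],"spin":0},
    {"hand":30,"dp":[-0.6,0,0],"spin":0},
    {"hand":30,"dp":[-0.8,0,0],"spin":0},
    {"hand":30,"dp":[-1,0,0],"spin":0},
    {"hand":30,"dp":[-1,0,0],"spin":0},
    {"hand":30,"dp":[-1,0,0],"spin":0},
    {"hand":30,"dp":[-1,0,0],"spin":0}
  ]
}}

```text
time: 28.55
ee_pos: [0.5179, 0.2439, 0.1363]
eef_rot: [0.707, 0.707, 0.0, -0.0]
ft_force: [0.1, 0.5, -1.6]
width: 0.0353
grip_force: 20.0
```

Emit:
{"name": "carry_out", "arguments": {
  "deltas": [
    {"hand":30,"dp":[-0.2,0,0],"spin":0.004},
    {"hand":30,"dp":[-0.4,0,0],"spin":0.004},
    {"hand":30,"dp":[-0.6,0,0],"spin":0.004},
    {"hand":30,"dp":[-0.7,0,0],"spin":0.004},
    {"hand":30,"dp":[-0.7,0,0.1],"spin":0.004},
    {"hand":30,"dp":[-0.7,0,0.2],"spin":0.004},
    {"hand":30,"dp":[-0.7,0,0.23],"spin":0.004},
    {"hand":30,"dp":[-0.7,0,0.23],"spin":0.004}
  ]
}}

```text
time: 29.35
ee_pos: [0.5175, 0.0683, 0.078]
eef_rot: [0.711, 0.703, -0.001, -0.0]
ft_force: [-0.3, 0.3, -1.0]
width: 0.0353
grip_force: 20.0
```

Run:
```python
from h import *
a=pk(0.09); a=(a[0],a[1]-.0015); print(a); go((*a,.065,-1.4),(*a,.043,-1.4))
```

```text
(np.float64(0.5181597926459719), np.float64(0.06047408124413611))
t 29.35 tcp [0.5175 0.0683 0.078 ] ang -0.7 F [-0.3  0.3 -1. ] w 0.0353 g 20.0 q [-0.88  0.3   0.76  1.93 -0.24  1.01 -0.02]
(np.float64(0.5181597926459719), np.float64(0.06047408124413611), 0.065, -1.4) dp [-0.031, 0.003, 0.052] spin 0.004
(np.float64(0.5181597926459719), np.float64(0.06047408124413611), 0.043, -1.4) dp [-0.031, 0.003, 0.14] spin 0.004
```

Emit:
{"name": "carry_out", "arguments": {
  "deltas": [
    {"hand":30,"dp":[-0.031,0.003,0],"spin":0.004},
    {"hand":30,"dp":[-0.031,0.003,0],"spin":0.004},
    {"hand":30,"dp":[-0.031,0.003,0.02],"spin":0.004},
    {"hand":30,"dp":[-0.031,0.003,0.04],"spin":0.004},
    {"hand":30,"dp":[-0.031,0.003,0.055],"spin":0.004},
    {"hand":30,"dp":[-0.031,0.003,0.06],"spin":0.004}
  ]
}}

```text
time: 29.95
ee_pos: [0.519, 0.0599, 0.0636]
eef_rot: [0.716, 0.698, 0.0, 0.0]
ft_force: [1.5, 0.8, -0.9]
width: 0.0359
grip_force: 20.0
```

Emit:
{"name": "carry_out", "arguments": {
  "deltas": [
    {"hand":30,"dp":[0,0,0.025],"spin":0},
    {"hand":30,"dp":[0,0,0.05],"spin":0},
    {"hand":30,"dp":[0,0,0.075],"spin":0},
    {"hand":30,"dp":[0,0,0.082],"spin":0},
    {"hand":30,"dp":[0,0,0.082],"spin":0}
  ]
}}

```text
time: 30.45
ee_pos: [0.519, 0.0604, 0.0437]
eef_rot: [0.716, 0.698, 0.0, -0.0]
ft_force: [-0.8, 0.9, 9.1]
width: 0.0356
grip_force: 20.0
```

Emit:
{"name": "carry_out", "arguments": {
  "deltas": [
    {"hand":60,"dp":[0,0,0],"spin":0},
    {"hand":60,"dp":[0,0,0],"spin":0},
    {"hand":60,"dp":[0,0,0],"spin":0},
    {"hand":60,"dp":[0,0,-0.15],"spin":0},
    {"hand":60,"dp":[0,0,-0.35],"spin":0},
    {"hand":60,"dp":[0.2,0,-0.5],"spin":0},
    {"hand":60,"dp":[0.4,-0.2,-0.7],"spin":0},
    {"hand":60,"dp":[0.6,-0.3,-0.88],"spin":0},
    {"hand":60,"dp":[0.6,-0.3,-0.88],"spin":0},
    {"hand":60,"dp":[0.6,-0.3,-0.88],"spin":0}
  ]
}}

```text
time: 31.45
ee_pos: [0.4461, 0.2157, 0.2659]
eef_rot: [0.715, 0.7, 0.002, -0.001]
ft_force: [0.8, 0.1, 0.2]
width: 0.0599
grip_force: 0.0
```

Run:
```python
from h import *
whites()
im=camera("top")[150:240,290:440,::-1]; cv2.imwrite("pics/e.png",cv2.resize(im,None,fx=5.3,fy=5.3,interpolation=cv2.INTER_CUBIC))
go((.478,-.36,.26,27))
```

```text
white 52 (357, 188) [ 0.517  -0.1171]
white 49 (307, 190) [0.522  0.0636]
white 49 (333, 189) [ 0.5197 -0.0277]
t 31.55 tcp [0.4468 0.2144 0.2647] ang -1.2 F [ 0.5  0.1 -0.5] w 0.0601 g 0.0 q [-1.21 -0.01  0.67  1.76  0.    1.38 -0.55]
(0.478, -0.36, 0.26, 27) dp [-2.294, 0.174, 0.013] spin -0.157
```

View pics/e.png

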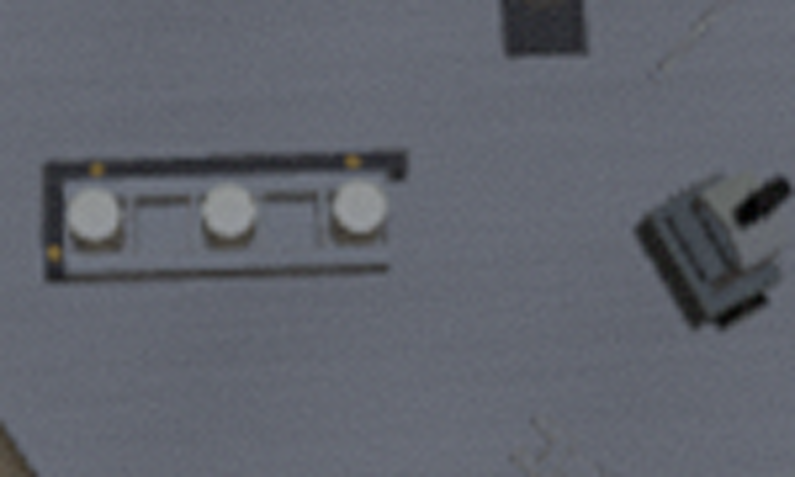

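All three plugs are seated, at (95,215), (228,210) and (358,207), the block is flush, and the head has not moved. Next is the head.

Emit:
{"name": "carry_out", "arguments": {
  "deltas": [
    {"hand":60,"dp":[-0.2,0,0],"spin":0},
    {"hand":60,"dp":[-0.4,0,0],"spin":0},
    {"hand":60,"dp":[-0.6,0,0],"spin":0},
    {"hand":60,"dp":[-0.8,0,0],"spin":0},
    {"hand":60,"dp":[-1,0,0],"spin":0},
    {"hand":60,"dp":[-1,0,0],"spin":0},
    {"hand":60,"dp":[-1,0,0],"spin":0}
  ]
}}

```text
time: 32.25
ee_pos: [0.4406, -0.04, 0.2624]
eef_rot: [0.718, 0.697, -0.0, -0.001]
ft_force: [0.3, 0.5, -0.1]
width: 0.0601
grip_force: 0.0
```

Emit:
{"name": "carry_out", "arguments": {
  "deltas": [
    {"hand":60,"dp":[-0.2,0,0],"spin":0},
    {"hand":60,"dp":[-0.4,0,0],"spin":0},
    {"hand":60,"dp":[-0.6,0,0],"spin":0},
    {"hand":60,"dp":[-0.8,0.1,0],"spin":-0.05},
    {"hand":60,"dp":[-0.95,0.17,0],"spin":-0.1},
    {"hand":60,"dp":[-1,0.17,0],"spin":-0.157},
    {"hand":60,"dp":[-1,0.17,0],"spin":-0.157},
    {"hand":60,"dp":[-1,0.17,0],"spin":-0.157}
  ]
}}

```text
time: 33.05
ee_pos: [0.4778, -0.2907, 0.2611]
eef_rot: [0.534, 0.845, -0.002, -0.002]
ft_force: [-0.2, -0.1, 0.5]
width: 0.0599
grip_force: 0.0
```

Run:
```python
from h import *
go((.478,-.36,.255,27),(.478,-.36,.172,27))
```

```text
t 33.05 tcp [ 0.4778 -0.2907  0.2611] ang 25.4 F [-0.2 -0.1  0.5] w 0.0599 g 0.0 q [-0.49  0.3   1.17  1.62 -0.27  1.41  1.15]
(0.478, -0.36, 0.255, 27) dp [-0.251, -0.118, 0.025] spin -0.009
(0.478, -0.36, 0.172, 27) dp [-0.251, -0.116, 0.357] spin -0.009
```

Emit:
{"name": "carry_out", "arguments": {
  "deltas": [
    {"hand":60,"dp":[-0.15,-0.06,0.0],"spin":-0.009},
    {"hand":60,"dp":[-0.251,-0.118,0.0],"spin":-0.009},
    {"hand":60,"dp":[-0.251,-0.118,0.025],"spin":-0.009},
    {"hand":60,"dp":[-0.251,-0.118,0.025],"spin":-0.009},
    {"hand":60,"dp":[-0.251,-0.118,0.025],"spin":-0.009}
  ]
}}

```text
time: 33.55
ee_pos: [0.4777, -0.3571, 0.2561]
eef_rot: [0.523, 0.852, 0.0, -0.001]
ft_force: [0.2, 0.5, -0.4]
width: 0.0601
grip_force: 0.0
```

Run:
```python
from h import *
a=camera("scene")[110:220,190:300,::-1]; b=camera("top")[140:240,390:470,::-1]
cv2.imwrite("pics/f.png",cv2.convertScaleAbs(np.hstack([cv2.resize(a,(440,440),interpolation=cv2.INTER_CUBIC),cv2.resize(b,(352,440),interpolation=cv2.INTER_CUBIC)]),alpha=1.5))
go((.478,-.36,.255,27),(.478,-.36,.172,27))
```

```text
t 33.65 tcp [ 0.4779 -0.3571  0.2568] ang 26.9 F [0.4 0.5 0.3] w 0.0601 g 0.0 q [-0.27  0.41  1.11  1.53 -0.37  1.43  1.33]
(0.478, -0.36, 0.255, 27) dp [-0.01, -0.005, 0.007] spin -0.0
(0.478, -0.36, 0.172, 27) dp [-0.011, -0.005, 0.339] spin -0.0
```

View pics/f.png

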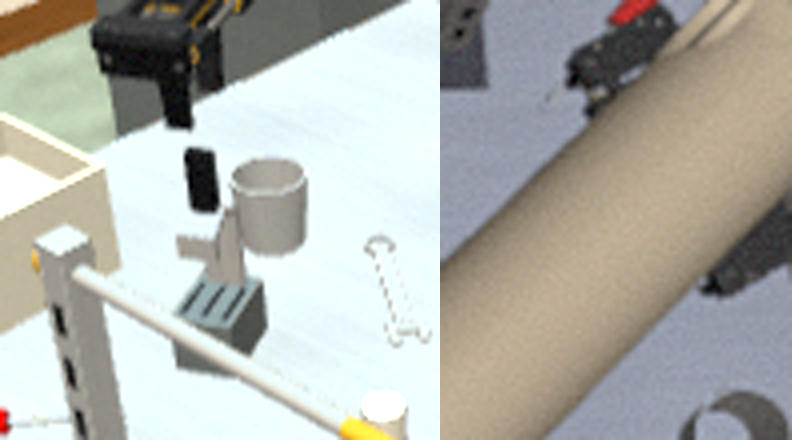

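The left view shows the fingers, at (178,120) and (212,88), straddling the tab at (201,152). I'll go down and grip.

Emit:
{"name": "carry_out", "arguments": {
  "force": 35,
  "deltas": [
    {"hand":60,"dp":[-0.011,-0.005,0.1],"spin":0},
    {"hand":60,"dp":[-0.011,-0.005,0.2],"spin":0},
    {"hand":60,"dp":[-0.011,-0.005,0.3],"spin":0},
    {"hand":60,"dp":[-0.011,-0.005,0.336],"spin":0},
    {"hand":60,"dp":[-0.011,-0.005,0.336],"spin":0},
    {"hand":5,"dp":[-0.011,-0.005,0.336],"spin":0},
    {"hand":5,"dp":[-0.011,-0.005,0.336],"spin":0},
    {"hand":5,"dp":[-0.011,-0.005,0.336],"spin":0},
    {"hand":5,"dp":[-0.011,-0.005,0.336],"spin":0},
    {"hand":5,"dp":[-0.011,-0.005,0.336],"spin":0},
    {"hand":5,"dp":[-0.011,-0.005,0.336],"spin":0},
    {"hand":5,"dp":[-0.011,-0.005,0.336],"spin":0},
    {"hand":5,"dp":[-0.011,-0.005,0.336],"spin":0},
    {"hand":5,"dp":[-0.011,-0.005,0.336],"spin":0}
  ]
}}

```text
time: 35.05
ee_pos: [0.4771, -0.3615, 0.173]
eef_rot: [0.524, 0.852, 0.0, -0.001]
ft_force: [-0.2, 1.1, 0.9]
width: 0.0136
grip_force: 34.9
```

Emit:
{"name": "carry_out", "arguments": {
  "deltas": [
    {"hand":5,"dp":[0,0,-0.04],"spin":0},
    {"hand":5,"dp":[0,0,-0.14],"spin":0},
    {"hand":5,"dp":[0,0,-0.28],"spin":0},
    {"hand":5,"dp":[0,0,-0.42],"spin":0},
    {"hand":5,"dp":[0,0,-0.54],"spin":0},
    {"hand":5,"dp":[0,0,-0.6],"spin":0},
    {"hand":5,"dp":[0,0,-0.6],"spin":0},
    {"hand":5,"dp":[0,0,-0.6],"spin":0.03},
    {"hand":5,"dp":[0,0,-0.6],"spin":0.06},
    {"hand":5,"dp":[0,0,-0.6],"spin":0.09},
    {"hand":5,"dp":[0,0,-0.6],"spin":0.12},
    {"hand":5,"dp":[0,0,-0.6],"spin":0.15},
    {"hand":5,"dp":[0,0,-0.6],"spin":0.156},
    {"hand":5,"dp":[0,0,-0.6],"spin":0.156}
  ]
}}

```text
time: 36.45
ee_pos: [0.477, -0.3613, 0.3217]
eef_rot: [0.714, 0.7, -0.001, -0.001]
ft_force: [0.4, -0.2, -3.4]
width: 0.0138
grip_force: 34.9
```

Run:
```python
from h import *
go((.58,-.165,.322,-1.2))
```

```text
t 36.45 tcp [ 0.477  -0.3613  0.3217] ang -1.2 F [ 0.4 -0.2 -3.4] w 0.0138 g 34.9 q [-0.3   0.44  1.23  1.41 -0.42  1.58  0.88]
(0.58, -0.165, 0.322, -1.2) dp [0.794, 0.395, -0.001] spin -0.0
```

Emit:
{"name": "carry_out", "arguments": {
  "deltas": [
    {"hand":5,"dp":[0.08,0.04,0],"spin":0},
    {"hand":5,"dp":[0.2,0.1,0],"spin":0},
    {"hand":5,"dp":[0.32,0.16,0],"spin":0},
    {"hand":5,"dp":[0.44,0.22,0],"spin":0},
    {"hand":5,"dp":[0.56,0.28,0],"spin":0},
    {"hand":5,"dp":[0.68,0.34,0],"spin":0},
    {"hand":5,"dp":[0.76,0.38,0],"spin":0},
    {"hand":5,"dp":[0.794,0.395,0],"spin":0},
    {"hand":5,"dp":[0.794,0.395,0],"spin":0},
    {"hand":5,"dp":[0.794,0.395,0],"spin":0}
  ]
}}

```text
time: 37.45
ee_pos: [0.5796, -0.167, 0.3229]
eef_rot: [0.715, 0.699, -0.0, -0.0]
ft_force: [-1.3, 0.2, -3.6]
width: 0.0139
grip_force: 35.0
```

Run:
```python
from h import *
a=camera("scene")[110:260,170:350,::-1]
cv2.imwrite("pics/g.png",cv2.convertScaleAbs(cv2.resize(a,None,fx=4,fy=4,interpolation=cv2.INTER_CUBIC),alpha=1.4))
go((.6826,-.165,.322,-1.2))
```

```text
t 37.5 tcp [ 0.5795 -0.1674  0.3231] ang -1.4 F [ 0.   0.1 -3.8] w 0.0134 g 35.0 q [-0.65  0.46  1.23  1.4  -0.43  1.58  0.52]
(0.6826, -0.165, 0.322, -1.2) dp [0.02, 0.412, 0.004] spin -0.001
```

View pics/g.png

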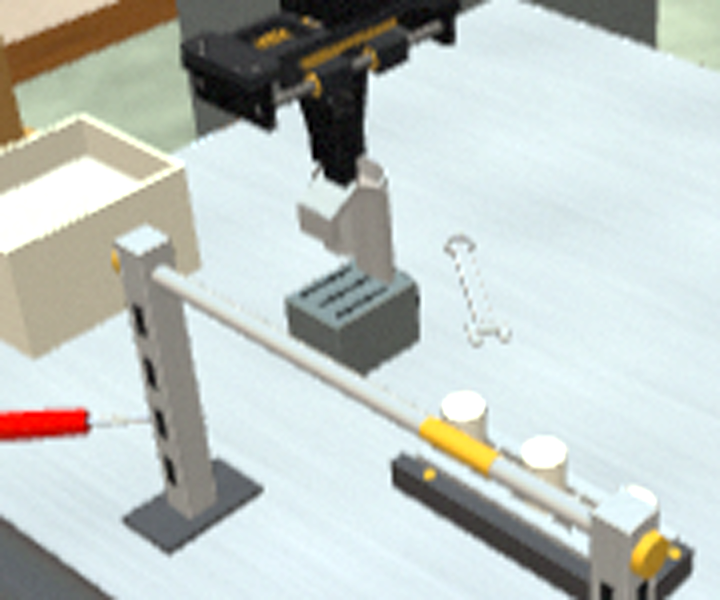

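The head hangs upright with its lip towards the rail and its lens (hidden) towards the robot; rail and lip heights look right. Moving in +x.

Emit:
{"name": "carry_out", "arguments": {
  "deltas": [
    {"hand":5,"dp":[0.01,0.06,0],"spin":0},
    {"hand":5,"dp":[0.01,0.14,0],"spin":0},
    {"hand":5,"dp":[0.01,0.22,0],"spin":0},
    {"hand":5,"dp":[0.01,0.3,0],"spin":0},
    {"hand":5,"dp":[0.01,0.36,0],"spin":0},
    {"hand":5,"dp":[0.01,0.4,0],"spin":0},
    {"hand":5,"dp":[0.01,0.412,0],"spin":0},
    {"hand":5,"dp":[0.01,0.412,0],"spin":0}
  ]
}}

```text
time: 38.3
ee_pos: [0.683, -0.1667, 0.3228]
eef_rot: [0.716, 0.699, -0.001, -0.0]
ft_force: [0.1, -0.1, -3.4]
width: 0.0139
grip_force: 35.0
```

Run:
```python
from h import *
a=camera("scene")[110:260,170:350,::-1]
cv2.imwrite("pics/i.png",cv2.convertScaleAbs(cv2.resize(a,None,fx=4,fy=4,interpolation=cv2.INTER_CUBIC),alpha=1.4))
go((.6826,-.167,.27,-1.2))
```

```text
t 38.35 tcp [ 0.6828 -0.1664  0.323 ] ang -1.4 F [-0.4 -0.2 -3.8] w 0.0138 g 35.0 q [-0.39  0.68  1.09  1.08 -0.6   1.69  0.49]
(0.6826, -0.167, 0.27, -1.2) dp [-0.002, -0.001, 0.212] spin -0.001
```

View pics/i.png

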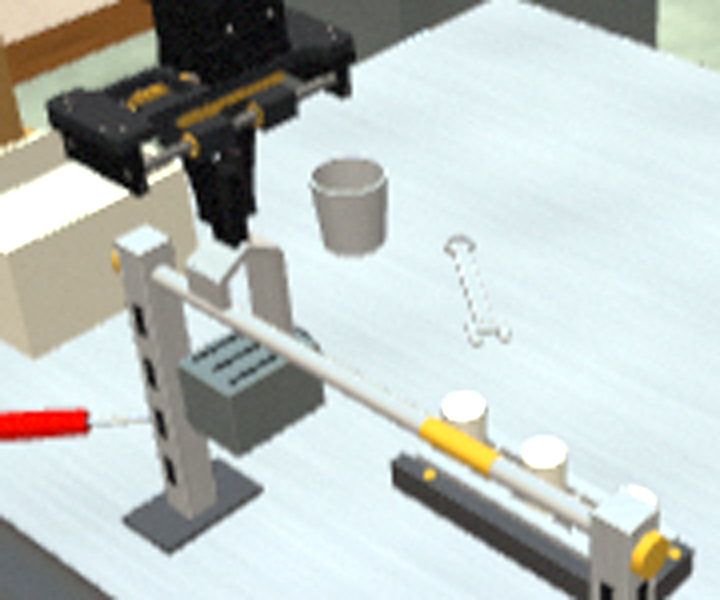

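The rail runs under the crown between lip (215,285) and stem (270,290), clear of the housing. Lowering.

Emit:
{"name": "carry_out", "arguments": {
  "deltas": [
    {"hand":5,"dp":[0,0,0.05],"spin":0},
    {"hand":5,"dp":[0,0,0.1],"spin":0},
    {"hand":5,"dp":[0,0,0.15],"spin":0},
    {"hand":5,"dp":[0,0,0.18],"spin":0},
    {"hand":5,"dp":[0,0,0.195],"spin":0},
    {"hand":5,"dp":[0,0,0.204],"spin":0},
    {"hand":5,"dp":[0,0,0.208],"spin":0},
    {"hand":5,"dp":[0,0,0.208],"spin":0}
  ]
}}

```text
time: 39.15
ee_pos: [0.6847, -0.1652, 0.2734]
eef_rot: [0.715, 0.7, 0.001, 0.001]
ft_force: [1.0, 1.2, 9.4]
width: 0.0134
grip_force: 35.0
```

Emit:
{"name": "carry_out", "arguments": {
  "deltas": [
    {"hand":5,"dp":[0,0.008,-0.006],"spin":0},
    {"hand":5,"dp":[0,0.008,-0.006],"spin":0},
    {"hand":5,"dp":[0,0.008,-0.006],"spin":0},
    {"hand":5,"dp":[0,0.008,-0.006],"spin":0}
  ]
}}

```text
time: 39.55
ee_pos: [0.6858, -0.1653, 0.273]
eef_rot: [0.715, 0.699, 0.0, 0.0]
ft_force: [1.8, 1.1, 4.8]
width: 0.0136
grip_force: 35.0
```

Run:
```python
from h import *
go((.6870,.0485,.273,-1.2))
```

```text
t 39.55 tcp [ 0.6858 -0.1653  0.273 ] ang -1.3 F [1.8 1.1 4.8] w 0.0136 g 35.0 q [-0.42  0.7   1.08  1.17 -0.61  1.59  0.51]
(0.687, 0.0485, 0.273, -1.2) dp [0.855, -0.014, 0.0] spin -0.0
```

Emit:
{"name": "carry_out", "arguments": {
  "deltas": [
    {"hand":5,"dp":[0.03,0,0],"spin":0},
    {"hand":5,"dp":[0.08,0,0],"spin":0},
    {"hand":5,"dp":[0.13,0,0],"spin":0},
    {"hand":5,"dp":[0.18,0,0],"spin":0},
    {"hand":5,"dp":[0.23,0,0],"spin":0},
    {"hand":5,"dp":[0.28,0,0],"spin":0},
    {"hand":5,"dp":[0.33,0,0],"spin":0},
    {"hand":5,"dp":[0.33,0,0],"spin":0}
  ]
}}

```text
time: 40.35
ee_pos: [0.6878, -0.08, 0.2724]
eef_rot: [0.714, 0.7, 0.0, -0.001]
ft_force: [3.6, 3.9, 2.3]
width: 0.0138
grip_force: 35.0
```

Emit:
{"name": "carry_out", "arguments": {
  "deltas": [
    {"hand":5,"dp":[0.03,0,0],"spin":0},
    {"hand":5,"dp":[0.07,0,0],"spin":0},
    {"hand":5,"dp":[0.11,0,0],"spin":0},
    {"hand":5,"dp":[0.15,0,0],"spin":0},
    {"hand":5,"dp":[0.19,0,0],"spin":0},
    {"hand":5,"dp":[0.23,0,0],"spin":0},
    {"hand":5,"dp":[0.27,0,0],"spin":0},
    {"hand":5,"dp":[0.31,0,0],"spin":0},
    {"hand":5,"dp":[0.35,0,0],"spin":0},
    {"hand":5,"dp":[0.39,0,0],"spin":0},
    {"hand":5,"dp":[0.43,0,0],"spin":0},
    {"hand":5,"dp":[0.47,0,0],"spin":0},
    {"hand":5,"dp":[0.51,0,0],"spin":0},
    {"hand":5,"dp":[0.525,0,0],"spin":0},
    {"hand":5,"dp":[0.525,0,0],"spin":0},
    {"hand":5,"dp":[0.525,0,0],"spin":0}
  ]
}}

```text
time: 41.95
ee_pos: [0.69, 0.0487, 0.2721]
eef_rot: [0.715, 0.699, -0.0, -0.001]
ft_force: [0.5, 0.2, -2.7]
width: 0.0141
grip_force: 35.0
```

Run:
```python
from h import *
whites()
a=camera("scene")[140:270,210:350,::-1]
cv2.imwrite("pics/j.png",cv2.convertScaleAbs(cv2.resize(a,None,fx=4.6,fy=4.6,interpolation=cv2.INTER_CUBIC),alpha=1.3))
go((.6870,.0485,.273,-1.2))
```

```text
white 51 (357, 188) [ 0.517  -0.1162]
white 52 (307, 190) [0.5223 0.0641]
white 51 (333, 189) [ 0.5196 -0.0281]
t 42.05 tcp [0.69   0.0481 0.2722] ang -1.3 F [-0.3  0.2 -3.5] w 0.0133 g 35.0 q [-0.77  0.68  1.11  1.22 -0.6   1.58  0.21]
(0.687, 0.0485, 0.273, -1.2) dp [0.001, -0.012, -0.003] spin -0.001
```

View pics/j.png

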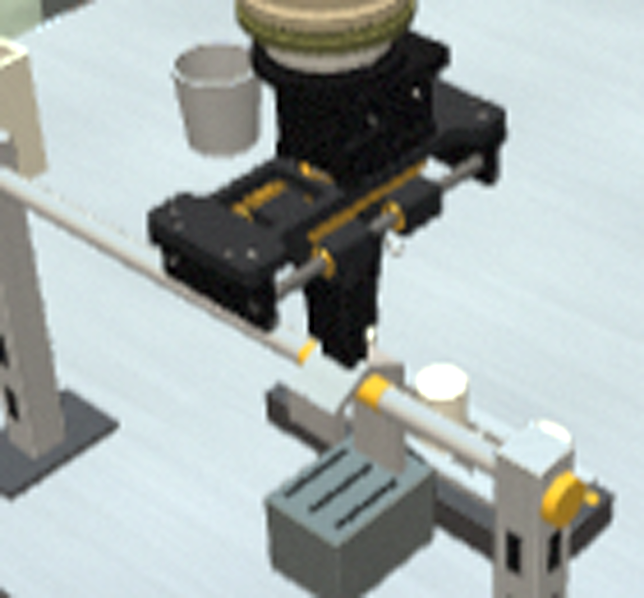

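Emit:
{"name": "carry_out", "arguments": {
  "deltas": [
    {"hand":5,"dp":[0,-0.004,0.006],"spin":0},
    {"hand":5,"dp":[0,-0.004,0.006],"spin":0},
    {"hand":5,"dp":[0,-0.004,0.006],"spin":0}
  ]
}}

```text
time: 42.35
ee_pos: [0.6898, 0.048, 0.272]
eef_rot: [0.715, 0.699, 0.001, 0.0]
ft_force: [2.6, 0.5, 5.3]
width: 0.0137
grip_force: 35.0
```

Emit:
{"name": "carry_out", "arguments": {
  "force": 10,
  "deltas": [
    {"hand":16,"dp":[0,0,0],"spin":0},
    {"hand":20,"dp":[0,0,0],"spin":0},
    {"hand":40,"dp":[0,0,0],"spin":0},
    {"hand":60,"dp":[0,0,0],"spin":0},
    {"hand":60,"dp":[0,0,0],"spin":0},
    {"hand":60,"dp":[0,0,0],"spin":0},
    {"hand":60,"dp":[0,0,-0.1],"spin":0},
    {"hand":60,"dp":[0,0,-0.25],"spin":0},
    {"hand":60,"dp":[0,0,-0.4],"spin":0},
    {"hand":60,"dp":[0,-0.2,-0.4],"spin":0},
    {"hand":60,"dp":[0.2,-0.4,-0.4],"spin":0},
    {"hand":60,"dp":[0.4,-0.6,-0.4],"spin":0},
    {"hand":60,"dp":[0.6,-0.8,-0.4],"spin":0},
    {"hand":60,"dp":[0.8,-0.9,-0.4],"spin":0},
    {"hand":60,"dp":[0.9,-0.9,-0.4],"spin":0},
    {"hand":60,"dp":[0.9,-0.9,-0.4],"spin":0},
    {"hand":60,"dp":[0.9,-0.9,-0.4],"spin":0}
  ]
}}

```text
time: 44.05
ee_pos: [0.4653, 0.2861, 0.3708]
eef_rot: [0.711, 0.703, -0.0, -0.001]
ft_force: [0.3, 0.4, 0.3]
width: 0.0602
grip_force: 0.0
```

Run:
```python
from h import *
whites(); print(read_state()["ee_pos"])
a=camera("top")[100:220,280:380,::-1]; b=camera("scene")[170:270,250:350,::-1]
cv2.imwrite("pics/k.png",cv2.convertScaleAbs(np.hstack([cv2.resize(a,(400,480),interpolation=cv2.INTER_CUBIC),cv2.resize(b,(400,480),interpolation=cv2.INTER_CUBIC)]),alpha=1.4))
```

```text
white 46 (357, 188) [ 0.5175 -0.1163]
white 49 (307, 190) [0.522  0.0637]
white 45 (333, 189) [ 0.5191 -0.0283]
[0.46710056 0.2827904  0.37102191]
```

View pics/k.png

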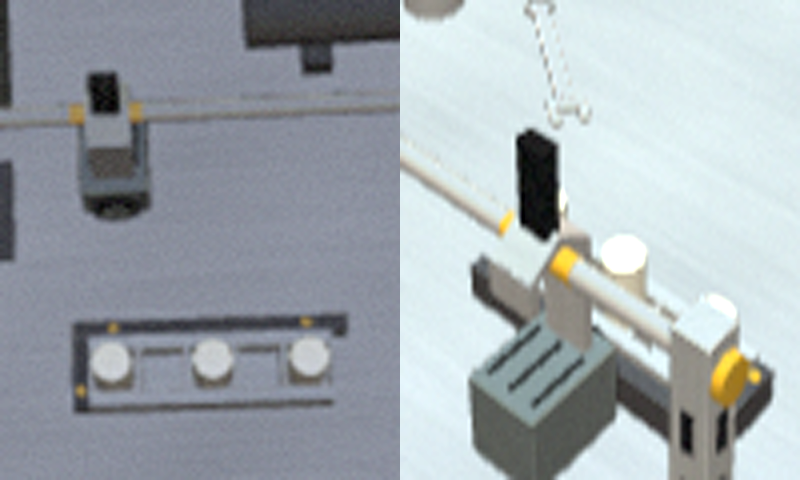

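The head hangs centred: brass shows equally on both sides of the crown, at (77,113) and (137,112). The lens faces the robot, the block is flush and the three plugs are seated. Handing in.

```bash
python3 -c "
from bench import *
print(close_job())"
```

```text
the job is handed in; nothing more can be done
None
```

The job is handed in at about 44 s of the 210 s. The last pictures show the block flush in both stops, all three white plugs seated in their own pockets, and the camera head hanging centred on the brass band, lens towards the robot; I saw no verdict from the judge.

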